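# Hold a spice grinder's bayonet lid at half twist

### The job

Start the spice grinder on the steel counter: first slide the round steel dish along the counter, without lifting it, until it stands centred under the grinder's spout. Then put the loose lid into the grinder's top with its bar grip in line with the two wide blocks on the rim, fully down, and turn it clockwise (seen from above) against its spring to the single rib, half-way to the double rib where it would click locked; it must not get near that. Finish still gripping the lid and holding it turned to the single rib, and leave the pepper mill, the white ramekin and the oil bottle where they are.

Things in the scene. Friction and masses are not known exactly. Their poses are not given: they have to be found in the camera images.
- grinder: Spice grinder, fixed: upright steel cylinder, radius 60 mm, 150 mm tall, open bayonet collar on top, spout along its own -x. Origin: centre of its underside on the counter; z up along its axis. The chute is 30 mm wide, its top at most 125 mm above the counter.
- collar (a point): Centre of the collar's top face, 150 mm above the counter, on the grinder's axis; axes as the grinder's. A flange 5 mm thick surrounds a hole of radius 34 mm; two slots about 18 mm wide, on the grinder's +x and -x, let the lid's lugs through. The cavity is 24 mm deep from the top face.
- half_mark (a point): A single raised rib, 4 mm wide, on the collar's rim. Black raised marks, 4 mm high, stand 50 to 59 mm from the axis: a wide block (16 mm) at each slot; this single rib 0.70 rad clockwise (from above) of the block on the grinder's -x; a double rib 1.40 rad clockwise (lock). All are repeated on the opposite side.
- spout_spot (a point): Point on the counter straight below the middle of the spout's mouth, 145 mm from the grinder's axis along its -x. The mouth (pipe of radius 17 mm) is 70 mm above the counter.
- dish_center (a point): Loose round open steel dish, outer diameter 130 mm (120 mm at the foot), 36 mm tall, wall 3 mm, about 0.3 kg. The point is on its axis, half-way up, 18 mm above the counter.
- lid_grip (a point): Loose bayonet lid, about 0.16 kg, standing upright on its plug. The point is the centre of its black bar grip: 64 mm long (lid's x), 18 mm wide (lid's y), 32 mm tall, standing on a steel disc of radius 46 mm, 5 mm thick, whose underside is 21 mm below the point and comes to rest on the collar. A half turn about z makes no difference. Seated, the point is 171 mm above the counter.
- lid_foot (a point): Centre of the underside of the lid's plug, 41 mm below lid_grip; axes as the lid's. Plug: radius 32 mm, 20 mm deep, the last 10 mm tapering to radius 25 mm. Two lugs 13 mm wide on the lid's +x and -x reach 42 mm from the axis, 8 to 13 mm above this point. The lid's x must lie along the grinder's x to enter; once turned, the lugs are held under the flange.
- twist (a joint): Spring-loaded driver in the collar, rad: 0 at rest, growing as the lid turns it clockwise seen from above. The lugs meet it after about 0.07 rad of free turning, so it reads about 0.07 less than the lid has turned: half-way (single rib) is about 0.63; beyond 1.1 the lock has clicked. The spring pushes back with 0.08 N m at 0, 0.15 N m at 0.7: a lid let go turns back.
- pepper_mill: Wooden pepper mill, 145 mm tall, radius 27 mm, standing; origin at the centre of its underside. Leave alone.
- ramekin: White ceramic bowl, 45 mm tall, rim radius 42 mm; origin at the centre of its underside. Leave alone.
- oil: Green glass bottle, 200 mm tall, radius 30 mm; origin at the centre of its underside. Leave alone.
Not all that is in view belongs to the job. What is shaped like the grinder but green is not meant.

How it is judged (in metres and radians):
On the way, in this order (a step that is already met when the one before it is completed fails the run):
1. the dish stands under the spout, centred within 25 mm (horizontal distance between dish_center and spout_spot below 0.025 m and height (world z) of dish_center below 0.023 m), for 0.2 s.
2. the lid sits fully down in the collar, on the grinder's axis, not yet turned far (horizontal distance between lid_grip and grinder below 0.005 m and height (world z) of lid_grip between 0.166 and 0.1745 m and value of joint twist below 0.35 rad and angle between the x axis of lid_grip and the x axis of grinder, either way round below 0.4 rad), for 0.1 s.
At the end, for the whole second after the job is handed in: The dish stands flat on the counter within 25 mm of the point under the spout; the lid is fully down in the collar (within 3.5 mm in height, 5 mm of the axis, upright), turned clockwise to the single rib within 0.2 rad, and still held there by the gripper's fingers against the spring (all of step 1 and angle between dish_center's own z axis and vertical below 0.1 rad and horizontal distance between lid_grip and grinder below 0.005 m and height (world z) of lid_grip between 0.166 and 0.1745 m and angle between lid_grip's own z axis and vertical below 0.06 rad and value of joint twist between 0.43 and 0.83 rad and angle between the x axis of lid_grip and the x axis of grinder, either way round between 0.5 and 0.9 rad and contact force between the fingers and lid above 1 N); the arm keeps its last pose, push and grip.
It fails at once if the lid was turned on to the lock click (value of joint twist above 1.1 rad).
It fails at once if the dish was lifted or tipped (height (world z) of dish_center above 0.028 m or angle between dish_center's own z axis and vertical above 0.3 rad).
It fails at once if a bystander was disturbed (distance of any of pepper_mill, ramekin, oil from where it was at the start of the episode above 0.02 m).
It also fails if it takes over 59 s, if anything falls off the work surface, if the arm or the gripper's body presses on something with over 40 N, if the wrist force passes 120 N, or if a joint passes its speed limit or range.

### The arm

A 6-joint arm with a two-finger parallel gripper is mounted at the origin on the work surface. World frame = base frame: x ahead of the robot, y to its left, z up, the work surface at z = 0. Lengths are in m, angles in degrees, forces in N, time in s.
With the tool pointing down it reaches from about 0.35 to 0.975 m from the base axis. Payload 4.9 kg.
Tool frame: the origin (TCP) lies at the centre of the arm's flange, where the gripper is bolted on; the fingertips stand 173 mm ahead of it and the grasp point (between the pads) lies 155 mm ahead of it (env.tip_extent is the distance from the TCP to the fingertips, in m); x points along the fingers, y is the direction in which the jaws open and shut, and the axes are right-handed (so a half turn about x gives the same grasp; the last joint's range is limited). The gripper opens to 85 mm and grips with 20 to 120 N. Pads are 22 mm wide; open, the fingers measure 114 mm over their backs; the gripper's body (76 mm by 85 mm) begins 54 mm behind the grasp point. The pads swing forward as they close: fully open they stand 13 mm farther back than shut.
Start: joints at [-74.427, 3.019, 92.412, -0, 84.569, -6.818], TCP at [0.238, -0.578, 0.405] pointing down, gripper open.
Joint ranges: [-172.51, 172.51], [-57.92, 126.97], [3.15, 148.05], [-58.71, 238.71], [5.1, 150.11], [-179.66, 179.66]. Speed limits (degrees/s): [147.25, 147.25, 180, 180, 180, 180].

### API

Orientations are given as a 3x3 rotation matrix whose columns are the frame's x, y, z axes.
In Python, from station import readout, capture, camera_info, job_done, search_frame, silhouettes, env gives the robot as it stands.
- The arm moves only by the tool play_rows, never from a script. Its arguments are lists of equal length, an entry for each row: "hand": the opening in per cent of the stroke, from 0 (shut) to 100 (fully open); "xyz": the shift along the tool's x, y, z in mm, a list of three; "dr": the turn, a rotation vector about the tool's x, y, z in rad, a list of three. In form: {"hand": [hand, ...], "xyz": [[x, y, z], ...], "dr": [[ax, ay, az], ...]}. A call has 1 to 5 rows; each row shifts and turns the commanded pose from where the row before left it, along the tool's axes as they then stand; what a row does not reach is not made up. A row lasts 1/10 s, in which the tool goes at most 50 mm and 8.59 degrees, less where a joint would pass 70% of its speed; a pose out of reach is approached as far as the arm can. A call with a gripper value outside its range is refused whole. The fingers move at their own pace and stop on an object; the grip force is fixed at half the most. Time passes only in rows, so rows that do not move let the fingers close. It gives the time, the measured TCP pose, the force and the opening at its end, in the units of the state.
- readout.read_state(): the state, without advancing time (a new reading comes with each control period).
- capture(name): name is "scene" or "side" or "wrist"; returns the picture (480x640x3 uint8, blue, green, red); there is no depth.
- camera_info(name): a dict with "mtx" (3x3 intrinsics, pixels), "rvec" (rotation vector, rad) and "tvec" (3), from world to camera coordinates, as OpenCV has them. Camera axes: x right, y down, z forward; pixel columns grow to the right and rows downward; lengths in m; the calibration is good to about 2 mm. A picture is of the moment at which its call begins: read the wrist's pose just before it. camera_info takes no time and is no camera call; for the wrist camera it gives the pose at the moment of the call.
- job_done(): hands the job in, once; it reports no verdict.
Trained networks look in the newest picture that a camera, given by its name, has taken for a name from the list of things; names that differ only in an ending like _2 or _b are one class to them, and where a whole thing is asked for, a point or a joint stands for the part that bears it (a point fixed in the world has none). Each returns a list of dicts, best first, with "confidence" (0 to 1); they miss things now and then, are a little off and sometimes report something else, mostly with a low value. They report only what shows in the picture. A call takes as long as a camera call. They do not tell look-alikes from the thing itself.
- search_frame(camera, thing): "pixel" ([column, row] in pixels, amid what is visible of it).
- silhouettes(camera, thing): "pixels" (480x640 bool, what is visible of it) and "pixel" ([column, row] in pixels, amid what is visible of it).
The state is a dict: "time_s": time; "joints": joint angles; "dq": joint speeds; "joint_torque": joint torques, N m; "tcp_pos": TCP position; "ee_rot": TCP orientation; "contact_force": force on the tool from outside, world axes, zero at the start; "wrist_torque": the same for the moment, N m; "gripper_width": opening from 0.0 (shut) to 1.0 (fully open).
Only numpy, scipy, OpenCV 4.12 (cv2) and the standard library are available. Lean on these libraries where they do the work, as an engineer would, in place of code of your own. Each camera call takes 0.05 s, during which the arm holds its last target.

## Working session

There is one attempt and no reset: what is moved stays moved. The work goes in short steps, Python scripts to look and compute and a tool call to move; the robot and the scene stay as the last step left them, time stands still between calls to the robot, and variables do not carry over. Pictures are saved under pics/ and viewed, and the job is handed in when it is done.

Besides the shell and the picture viewer there is one more tool, called after "Emit:" as name(argument=value, ...), one argument or row to a line, values as JSON. play_rows: Moves the arm, as the interface text tells. Its arguments: {"type":"object","properties":{"hand":{"type":"array","items":{"type":"number"}},"xyz":{"type":"array","items":{"type":"array","items":{"type":"number"}}},"dr":{"type":"array","items":{"type":"array","items":{"type":"number"}}}},"required":["hand","xyz","dr"]}

```bash
ls; mkdir -p pics; python3 - <<'E'
from station import readout, capture, camera_info, env
import cv2,numpy as np
print(readout.read_state())
for n in ["scene","side","wrist"]:
    ci=camera_info(n); print(n,ci)
    cv2.imwrite(f"pics/{n}0.png",capture(n))
print(env.tip_extent)
E
```

```text
pics
{'time_s': 0.0, 'joints': array([-7.44283820e+01,  3.05547201e+00,  9.24935386e+01,  6.46904413e-04,
        8.45701179e+01, -6.82049636e+00]), 'dq': array([ 0.00262829, -0.00913199,  0.03896379,  0.04160819,  0.09172299,
        0.07793402]), 'joint_torque': array([-2.39388928e-04, -3.93680263e+01, -3.70174277e+01, -7.42509337e-05,
        7.01314275e-03, -6.42783363e-06]), 'tcp_pos': array([ 0.23799152, -0.57760939,  0.40346691]), 'ee_rot': array([[-5.47314281e-04,  3.80941564e-01, -9.24598954e-01],
       [ 2.00588605e-03, -9.24596814e-01, -3.80941870e-01],
       [-9.99997838e-01, -2.06313507e-03, -2.58080329e-04]]), 'contact_force': array([-0.56353181,  0.06218634,  0.73580963]), 'wrist_torque': array([ 0.01434932,  0.0690177 , -0.01922244]), 'gripper_width': 1.0027443646475316}
scene {'mtx': array([[572.28919141,   0.        , 307.91726032],
       [  0.        , 572.28919141, 235.00495224],
       [  0.        ,   0.        ,   1.        ]]), 'rvec': array([ 2.18783281,  1.6188123 , -0.40195509]), 'tvec': array([-0.28380801, -0.37040633,  1.5863677 ])}
side {'mtx': array([[490.20713844,   0.        , 309.67387445],
       [  0.        , 490.20713844, 238.21623815],
       [  0.        ,   0.        ,   1.        ]]), 'rvec': array([ 0.98460013, -2.40024666,  1.14152689]), 'tvec': array([0.49707966, 0.28988869, 0.97182498])}
wrist {'mtx': array([[419.99668881,   0.        , 321.74909185],
       [  0.        , 419.99668881, 234.91681629],
       [  0.        ,   0.        ,   1.        ]]), 'rvec': array([-2.38228264,  1.59628895,  0.25549365]), 'tvec': array([-0.62413735, -0.04032962,  0.37985047])}
0.1734
```

View pics/scene0.png

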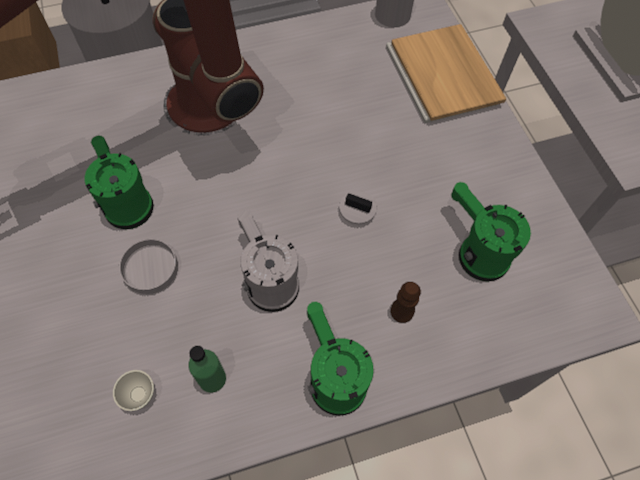

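View pics/side0.png

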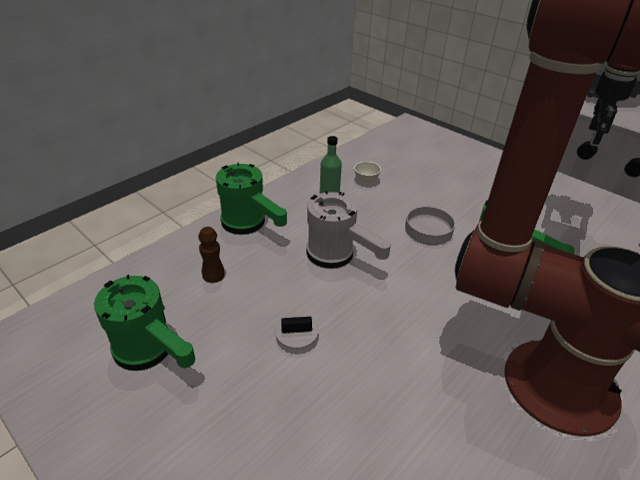

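View pics/wrist0.png

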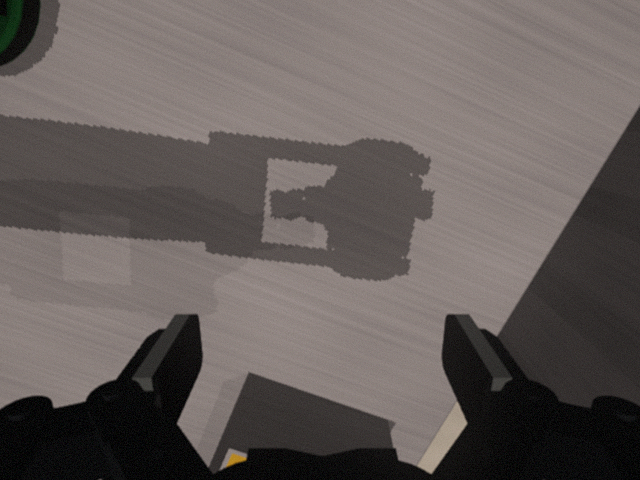

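The scene view shows the grey grinder at (270,270) with its spout towards (250,225), the dish at (149,266), the lid at (357,207), the mill at (405,300), the bottle at (208,370) and the ramekin at (134,390). Next I localise them.

```bash
cat > h.py <<'E'
import cv2,numpy as np
from station import readout, capture, camera_info, search_frame, silhouettes
def RT(ci):
    R=cv2.Rodrigues(np.array(ci["rvec"]))[0]; return R,np.array(ci["tvec"]).ravel()
def ray(ci,px,z):
    R,t=RT(ci); d=R.T@np.linalg.inv(ci["mtx"])@np.array([px[0],px[1],1.]); c=-R.T@t
    return c+d*(z-c[2])/d[2]
def proj(ci,P):
    return cv2.projectPoints(np.atleast_2d(np.array(P,float)),np.array(ci["rvec"]),np.array(ci["tvec"]),np.array(ci["mtx"]),None)[0].reshape(-1,2)
E
cat > a.py <<'E'
from h import *
for n in ["scene","side"]:
    im=capture(n); ci=camera_info(n); ov=im.copy()
    for th,z in [("grinder",.1),("collar",.15),("dish_center",.018),("lid_grip",.035),("pepper_mill",.07),("ramekin",.02),("oil",.1),("half_mark",.15)]:
        for r in silhouettes(n,th)[:5]:
            m=r["pixels"]; p=r["pixel"]
            print(n,th,round(r["confidence"],2),np.round(p),m.sum(),np.round(ray(ci,p,z)[:2],3))
            np.save(f"pics/{n}_{th}_{int(p[0])}.npy",m)
E
python3 a.py
```

```text
scene grinder 0.93 [333. 372.] 4759 [0.843 0.09 ]
scene grinder 0.78 [486. 240.] 4608 [0.662 0.508]
scene grinder 0.65 [117. 186.] 3913 [ 0.281 -0.256]
scene grinder 0.64 [264. 270.] 4061 [0.589 0.018]
scene collar 0.83 [333. 371.] 4600 [0.853 0.085]
scene collar 0.82 [117. 191.] 3998 [ 0.331 -0.249]
scene collar 0.65 [268. 272.] 4222 [0.618 0.021]
scene collar 0.61 [491. 237.] 4531 [0.679 0.496]
scene collar 0.6 [132. 389.] 1285 [ 0.775 -0.284]
scene dish_center 0.95 [149. 266.] 2540 [ 0.464 -0.231]
scene lid_grip 0.7 [355. 209.] 944 [0.466 0.272]
scene pepper_mill 0.73 [404. 304.] 860 [0.741 0.287]
scene ramekin 0.94 [137. 390.] 1326 [ 0.74  -0.303]
scene oil 0.84 [202. 368.] 1236 [ 0.76  -0.157]
scene half_mark 0.94 [335. 366.] 4709 [0.845 0.091]
scene half_mark 0.94 [116. 190.] 4023 [ 0.326 -0.25 ]
scene half_mark 0.91 [269. 268.] 4142 [0.61  0.026]
scene half_mark 0.64 [488. 239.] 4487 [0.68  0.488]
side grinder 0.75 [334. 236.] 4017 [0.548 0.068]
side grinder 0.71 [135. 328.] 6008 [0.63  0.546]
side grinder 0.57 [550. 242.] 336 [ 0.176 -0.28 ]
side grinder 0.56 [244. 202.] 3386 [0.806 0.129]
side collar 0.96 [333. 235.] 4064 [0.513 0.115]
side collar 0.88 [241. 198.] 3399 [0.763 0.168]
side collar 0.85 [138. 328.] 6042 [0.582 0.557]
side collar 0.58 [548. 241.] 441 [ 0.166 -0.206]
side dish_center 0.87 [426. 223.] 1518 [ 0.474 -0.232]
side dish_center 0.66 [334. 234.] 4015 [ 0.617 -0.016]
side dish_center 0.59 [211. 255.] 1019 [0.78  0.266]
side lid_grip 0.85 [293. 331.] 1256 [0.451 0.3  ]
side pepper_mill 0.66 [428. 224.] 1555 [ 0.436 -0.167]
side pepper_mill 0.63 [209. 257.] 1053 [0.725 0.306]
side ramekin 0.68 [370. 167.] 452 [ 0.761 -0.345]
side oil 0.96 [333. 170.] 901 [ 0.75  -0.149]
side half_mark 0.91 [246. 207.] 3475 [0.729 0.183]
side half_mark 0.74 [332. 234.] 4123 [0.517 0.112]
side half_mark 0.7 [134. 326.] 6071 [0.592 0.559]
side half_mark 0.67 [549. 241.] 446 [ 0.164 -0.209]
```

```bash
python3 - <<'E'
import cv2
im=cv2.imread("pics/scene0.png")
a=cv2.resize(im[195:325,200:330],(600,600),interpolation=cv2.INTER_CUBIC)
cv2.imwrite("pics/c1.png",a)
a=cv2.resize(im[170:240,310:400],(720,560),interpolation=cv2.INTER_CUBIC)
cv2.imwrite("pics/c2.png",a)
E
```

```text
(no output)
```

View pics/c1.png

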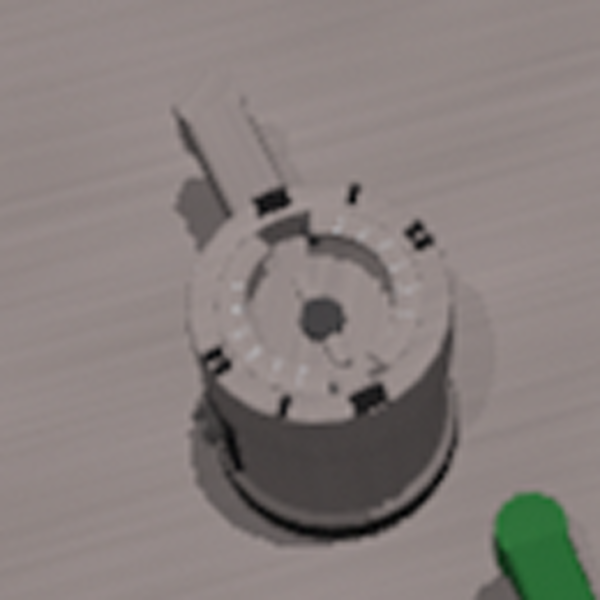

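View pics/c2.png

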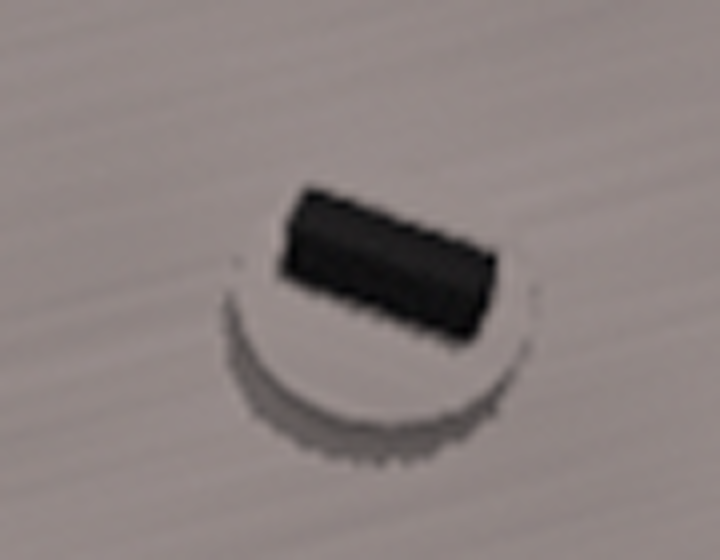

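```bash
python3 - <<'E'
from h import *
ci=camera_info("scene")
f=lambda x,y:(200+x/4.615-.5,195+y/4.615-.5)
pts=dict(b1=f(271,201),b2=f(368,399),s1=f(354,193),s2=f(285,405),d1=f(419,236),d2=f(216,360))
W={k:ray(ci,v,.153)[:2] for k,v in pts.items()}
for k in W: print(k,W[k].round(4))
for a in "bsd":
    p,q=W[a+"1"],W[a+"2"]; print(a,((p+q)/2).round(4),np.linalg.norm(p-q),np.degrees(np.arctan2(*(p-q)[::-1])))
g=lambda x,y:(310+x/8-.5,170+y/8-.5)
for p in [(310,187),(495,252),(290,275),(470,345)]: print(ray(ci,g(*p),.057)[:2],ray(ci,g(*p),.025)[:2])
E
```

```text
b1 [0.5375 0.0221]
b2 [0.6457 0.0381]
s1 [0.5446 0.0597]
s2 [0.6377 0.0022]
d1 [0.5747 0.0821]
d2 [ 0.6077 -0.0216]
b [0.5916 0.0301] 0.1093214009610751 -171.60979372090034
s [0.5912 0.031 ] 0.10936830605955365 148.31081644864273
d [0.5912 0.0303] 0.10882959870750221 107.65690476347194
[0.43120469 0.26654436] [0.41276997 0.27497139]
[0.46903809 0.31202685] [0.45163683 0.32169628]
[0.4587108  0.25082836] [0.44102744 0.25882609]
[0.49711718 0.29396248] [0.48048293 0.30313846]
```

```bash
python3 - <<'E'
from h import *
import glob
ci=camera_info("scene")
print("green tops",[ray(ci,p,.15)[:2].round(3) for p in [(114,180),(341,371),(499,233)]])
print("spout mouth guess",ray(ci,(245,222),.11)[:2])
w=camera_info("wrist");R,t=RT(w);print("wcam",-R.T@t,R[2], "tcp",readout.read_state()["tcp_pos"])
# dish model fit: silhouette hull of two circles
from scipy.optimize import least_squares
th=np.linspace(0,2*np.pi,120,endpoint=False)
def model(c,ci):
    P=[[c[0]+r*np.cos(a),c[1]+r*np.sin(a),z] for r,z in((.065,.036),(.06,0)) for a in th]
    h=cv2.convexHull(proj(ci,P).astype(np.float32)); M=cv2.moments(h); return M["m10"]/M["m00"],M["m01"]/M["m00"],M["m00"]
for n in("scene","side"):
    m=np.load(glob.glob(f"pics/{n}_dish_center_{149 if n=='scene' else 426}.npy")[0]).astype(np.uint8)
    cs,_=cv2.findContours(m,0,2); h=cv2.convexHull(max(cs,key=cv2.contourArea)); M=cv2.moments(h); o=np.array([M["m10"]/M["m00"],M["m01"]/M["m00"]])
    s=least_squares(lambda c:np.array(model(c,camera_info(n))[:2])-o,[.467,-.231])
    print(n,"dish",s.x,model(s.x,camera_info(n))[2],M["m00"])
E
```

```text
green tops [array([ 0.299, -0.25 ]), array([0.857, 0.1  ]), array([0.675, 0.517])]
spout mouth guess [0.46685239 0.00666128]
wcam [ 0.31143715 -0.54726696  0.37436568] [-0.28779508 -0.11978866 -0.95017086] tcp [ 0.23806805 -0.57785898  0.40469867]
scene dish [ 0.46595976 -0.23221813] 2512.519188802631 2493.5
side dish [ 0.46153914 -0.22695346] 1526.1740656462498 1479.5
```

```bash
cat >> h.py <<'E'
from scipy.spatial.transform import Rotation as Ro, Slerp
import json
def down(yaw_y,tilt=0):
    """tool pointing down, tool y at yaw_y deg in world; then tilt (deg) about tool y"""
    a=np.radians(yaw_y); x=np.array([0,0,-1.]); y=np.array([np.cos(a),np.sin(a),0]); z=np.cross(x,y)
    return np.c_[x,y,z]@Ro.from_rotvec([0,np.radians(tilt),0]).as_matrix()
def plan(P,R,N,s=None,p0=None,R0=None):
    s=s or readout.read_state(); p=np.array(s["tcp_pos"]) if p0 is None else p0; Q=np.array(s["ee_rot"]) if R0 is None else R0
    rv=(Ro.from_matrix(Q).inv()*Ro.from_matrix(R)).as_rotvec()
    xs=[];ds=[]
    for i in range(N):
        tgt=p+(np.array(P)-p)/(N-i)
        v=np.round(Q.T@(tgt-p)*1000,1)
        d=np.round(rv/N,3)
        xs.append(v.tolist());ds.append(d.tolist())
        p=p+Q@v/1000; Q=Q@Ro.from_rotvec(d).as_matrix()
    for i in range(0,N,5): print(json.dumps({"xyz":xs[i:i+5],"dr":ds[i:i+5]}))
    print("maxstep",np.max(np.linalg.norm(xs,axis=1)),"turn",np.degrees(np.linalg.norm(rv))/N, "end",p.round(4))
    return p,Q
E
python3 - <<'E'
from h import *
plan([.460,-.375,.28],down(0,10),10)
E
```

```text
{"xyz": [[12.5, -10.3, -28.2], [13.0, -6.8, -29.1], [13.5, -3.2, -29.5], [13.9, 0.4, -29.4], [14.3, 4.0, -28.9]], "dr": [[-0.118, 0.015, -0.01], [-0.118, 0.015, -0.01], [-0.118, 0.015, -0.01], [-0.118, 0.015, -0.01], [-0.118, 0.015, -0.01]]}
{"xyz": [[14.7, 7.5, -28.0], [15.0, 10.9, -26.7], [15.3, 14.1, -25.1], [15.5, 17.1, -23.0], [15.7, 19.9, -20.5]], "dr": [[-0.118, 0.015, -0.01], [-0.118, 0.015, -0.01], [-0.118, 0.015, -0.01], [-0.118, 0.015, -0.01], [-0.118, 0.015, -0.01]]}
maxstep 32.602300532324406 turn 6.8258407853808905 end [ 0.46  -0.375  0.28 ]
```

Emit:
play_rows(
  hand=[100, 100, 100, 100, 100],
  xyz=[
    [12.5, -10.3, -28.2],
    [13.0, -6.8, -29.1],
    [13.5, -3.2, -29.5],
    [13.9, 0.4, -29.4],
    [14.3, 4.0, -28.9],
  ],
  dr=[
    [-0.118, 0.015, -0.01],
    [-0.118, 0.015, -0.01],
    [-0.118, 0.015, -0.01],
    [-0.118, 0.015, -0.01],
    [-0.118, 0.015, -0.01],
  ],
)

```text
time_s: 1.55
tcp_pos: [0.3497, -0.4756, 0.342]
ee_rot: [[0.026, 0.834, -0.551], [0.085, -0.551, -0.83], [-0.996, -0.025, -0.086]]
contact_force: [0.6, -0.8, -0.1]
gripper_width: 0.996
```

Emit:
play_rows(
  hand=[100, 100, 100, 100, 100],
  xyz=[
    [14.7, 7.5, -28.0],
    [15.0, 10.9, -26.7],
    [15.3, 14.1, -25.1],
    [15.5, 17.1, -23.0],
    [15.7, 19.9, -20.5],
  ],
  dr=[
    [-0.118, 0.015, -0.01],
    [-0.118, 0.015, -0.01],
    [-0.118, 0.015, -0.01],
    [-0.118, 0.015, -0.01],
    [-0.118, 0.015, -0.01],
  ],
)

```text
time_s: 2.05
tcp_pos: [0.4608, -0.3741, 0.2797]
ee_rot: [[-0.0, 1.0, 0.008], [0.169, 0.008, -0.986], [-0.986, 0.001, -0.169]]
contact_force: [-0.1, -1.0, -0.9]
gripper_width: 1.004
```

```bash
python3 - <<'E'
from h import *
p,Q=plan([.461,-.375,.183],down(0,10),4)
cv2.imwrite("pics/w1.png",capture("wrist"));cv2.imwrite("pics/s1.png",capture("scene"))
E
```

```text
{"xyz": [[23.8, 0.0, 4.3], [23.8, 0.0, 4.3], [23.8, 0.0, 4.4], [23.8, 0.1, 4.4]], "dr": [[0.002, 0.001, 0.0], [0.002, 0.001, 0.0], [0.002, 0.001, 0.0], [0.002, 0.001, 0.0]]}
maxstep 24.203512141835947 turn 0.12866428748176828 end [ 0.461 -0.375  0.183]
```

View pics/w1.png

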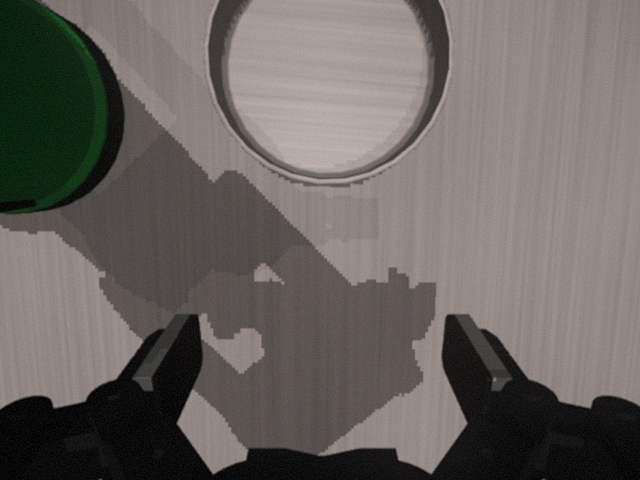

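View pics/s1.png

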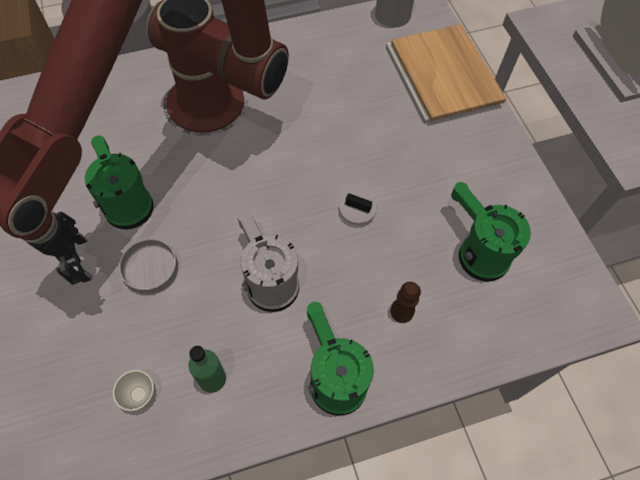

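The wrist view shows the dish centred near column 328, between fingers whose midpoint is column 321. The green decoy at left is clear, so I go down.

Emit:
play_rows(
  hand=[100, 100, 100, 100],
  xyz=[
    [23.8, 0.0, 4.3],
    [23.8, 0.0, 4.3],
    [23.8, 0.0, 4.4],
    [23.8, 0.1, 4.4],
  ],
  dr=[
    [0.002, 0.001, 0.0],
    [0.002, 0.001, 0.0],
    [0.002, 0.001, 0.0],
    [0.002, 0.001, 0.0],
  ],
)

```text
time_s: 2.55
tcp_pos: [0.4599, -0.3766, 0.183]
ee_rot: [[0.001, 1.0, -0.007], [0.172, -0.007, -0.985], [-0.985, -0.0, -0.172]]
contact_force: [0.2, -0.3, 0.8]
gripper_width: 0.998
```

```bash
python3 - <<'E'
from h import *
s=readout.read_state(); print(s["tcp_pos"],s["contact_force"])
cv2.imwrite("pics/w2.png",capture("wrist"));cv2.imwrite("pics/sd2.png",capture("side"));a=capture("scene")
cv2.imwrite("pics/s2.png",cv2.resize(a[180:340,0:240],(800,533)))
p,Q=plan([.460,-.255,.183],down(0,10),7)
plan([.446,-.11,.183],down(0,10),10,p0=p,R0=Q)
E
```

```text
[ 0.45987741 -0.37661066  0.18301812] [ 0.23286044 -0.2944064   0.77367308]
{"xyz": [[2.9, 0.0, -17.0], [2.9, 0.0, -17.0], [2.9, 0.0, -17.0], [2.9, 0.1, -17.0], [2.8, 0.1, -17.0]], "dr": [[-0.001, -0.0, 0.0], [-0.001, -0.0, 0.0], [-0.001, -0.0, 0.0], [-0.001, -0.0, 0.0], [-0.001, -0.0, 0.0]]}
{"xyz": [[2.9, 0.1, -17.1], [2.8, 0.1, -17.0]], "dr": [[-0.001, -0.0, 0.0], [-0.001, -0.0, 0.0]]}
maxstep 17.344451562387324 turn 0.05934033118501485 end [ 0.46  -0.255  0.183]
{"xyz": [[2.6, -1.4, -14.3], [2.5, -1.4, -14.3], [2.6, -1.4, -14.3], [2.5, -1.4, -14.3], [2.6, -1.4, -14.3]], "dr": [[0.0, -0.0, 0.0], [0.0, -0.0, 0.0], [0.0, -0.0, 0.0], [0.0, -0.0, 0.0], [0.0, -0.0, 0.0]]}
{"xyz": [[2.5, -1.4, -14.3], [2.6, -1.4, -14.2], [2.5, -1.4, -14.3], [2.6, -1.4, -14.2], [2.5, -1.3, -14.3]], "dr": [[0.0, -0.0, 0.0], [0.0, -0.0, 0.0], [0.0, -0.0, 0.0], [0.0, -0.0, 0.0], [0.0, -0.0, 0.0]]}
maxstep 14.60171222836555 turn 0.01682559316249143 end [ 0.446 -0.11   0.183]
```

View pics/w2.png

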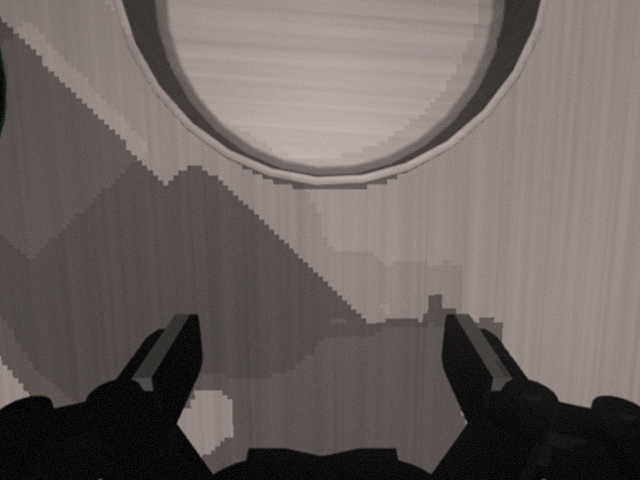

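View pics/s2.png

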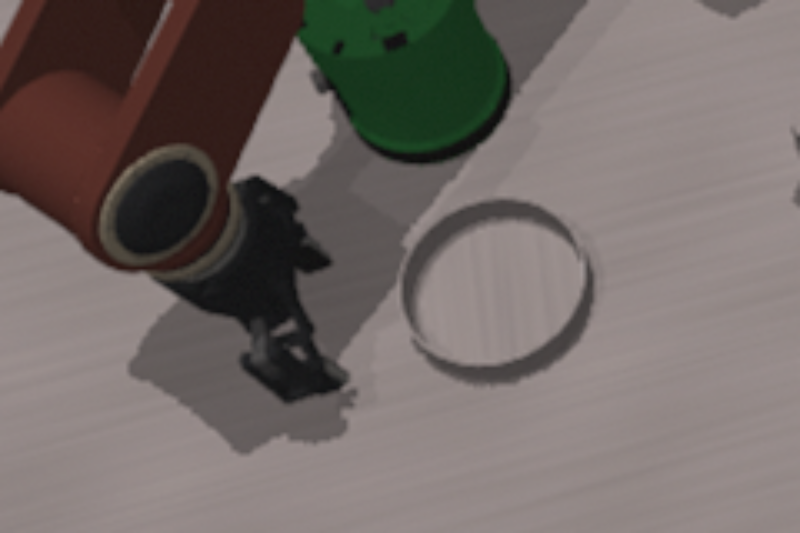

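The dish is centred at column ~333 against 321 for the fingers, about 3 mm off, so I start pushing.

Emit:
play_rows(
  hand=[100, 100, 100, 100, 100],
  xyz=[
    [2.5, 0.6, -17],
    [2.5, 0.6, -17],
    [2.9, 0.6, -15],
    [2.5, 0.6, -12],
    [2.2, 0.1, -12],
  ],
  dr=[
    [0, 0, 0],
    [0, 0, 0],
    [0, 0, 0],
    [0, 0, 0],
    [0, 0, 0],
  ],
)

```text
time_s: 3.2
tcp_pos: [0.4635, -0.301, 0.1847]
ee_rot: [[0.002, 1.0, -0.004], [0.17, -0.004, -0.985], [-0.985, 0.001, -0.17]]
contact_force: [-0.1, -2.5, 1.2]
gripper_width: 1.004
```

Emit:
play_rows(
  hand=[100, 100, 100, 100, 100],
  xyz=[
    [2.2, 0, -12],
    [2.2, 0, -12],
    [2.2, 0, -13],
    [2.4, 0, -14],
    [2.4, 0, -14],
  ],
  dr=[
    [0, 0, 0],
    [0, 0, 0],
    [0, 0, 0],
    [0, 0, 0],
    [0, 0, 0],
  ],
)

```text
time_s: 3.7
tcp_pos: [0.4633, -0.2348, 0.1836]
ee_rot: [[0.0, 1.0, -0.005], [0.173, -0.005, -0.985], [-0.985, -0.001, -0.173]]
contact_force: [1.2, -3.3, 2.3]
gripper_width: 0.998
```

```bash
python3 - <<'E'
from h import *
s=readout.read_state(); print(s["tcp_pos"],s["contact_force"])
cv2.imwrite("pics/w3.png",capture("wrist"));a=capture("scene");cv2.imwrite("pics/s3.png",a)
E
```

```text
[ 0.4633217  -0.23476605  0.18355365] [ 1.21904451 -3.34779424  2.2974841 ]
```

View pics/w3.png

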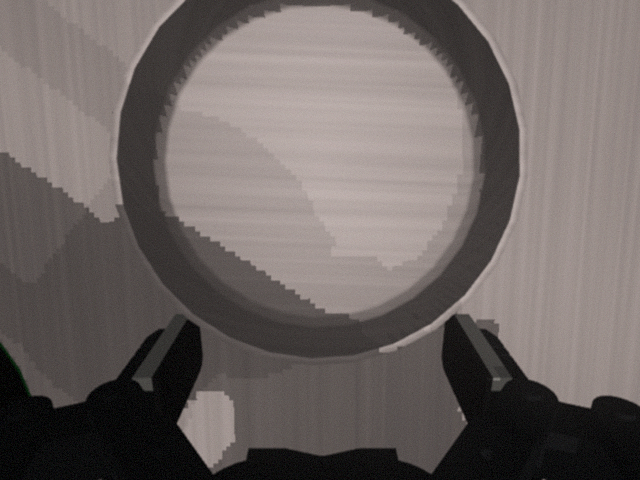

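View pics/s3.png

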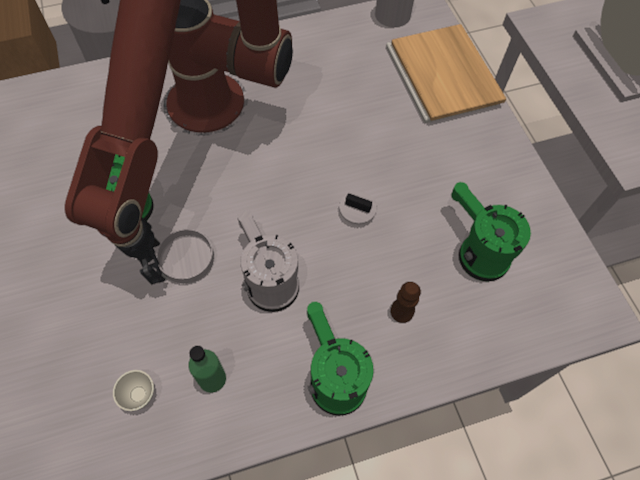

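```bash
python3 - <<'E'
from h import *
w=camera_info("wrist"); s=readout.read_state()
b=ray(w,(318,357),.036);l=ray(w,(117,155),.036);r=ray(w,(522,155),.036);print(b,l,r,s["tcp_pos"])
c=np.array([(l[0]+r[0])/2,b[1]+.065]);print("dish",c,"off",c-s["tcp_pos"][:2])
off=c-s["tcp_pos"][:2]; sp=np.array([.4479,.0098]); t=sp-off; print(t)
plan([*t,.183],down(0,10),15)
E
```

```text
[ 0.46057306 -0.20821727  0.036     ] [ 0.39931596 -0.14279928  0.036     ] [ 0.52330778 -0.14330563  0.036     ] [ 0.46274392 -0.23346585  0.18250372]
dish [ 0.46131187 -0.14321727] off [-0.00143205  0.09024858]
[ 0.44933205 -0.08044858]
{"xyz": [[1.8, -0.9, -10.0], [1.8, -0.9, -10.0], [1.8, -0.9, -10.1], [1.8, -0.9, -10.0], [1.8, -0.9, -10.1]], "dr": [[-0.0, -0.0, 0.0], [-0.0, -0.0, 0.0], [-0.0, -0.0, 0.0], [-0.0, -0.0, 0.0], [-0.0, -0.0, 0.0]]}
{"xyz": [[1.7, -0.9, -10.0], [1.8, -0.9, -10.1], [1.7, -1.0, -10.0], [1.8, -0.9, -10.1], [1.7, -1.0, -10.0]], "dr": [[-0.0, -0.0, 0.0], [-0.0, -0.0, 0.0], [-0.0, -0.0, 0.0], [-0.0, -0.0, 0.0], [-0.0, -0.0, 0.0]]}
{"xyz": [[1.8, -0.9, -10.1], [1.7, -1.0, -10.0], [1.8, -0.9, -10.1], [1.7, -1.0, -10.0], [1.8, -0.9, -10.1]], "dr": [[-0.0, -0.0, 0.0], [-0.0, -0.0, 0.0], [-0.0, -0.0, 0.0], [-0.0, -0.0, 0.0], [-0.0, -0.0, 0.0]]}
maxstep 10.298543586352393 turn 0.01884873184130934 end [ 0.4493 -0.0804  0.183 ]
```

Emit:
play_rows(
  hand=[100, 100, 100, 100, 100],
  xyz=[
    [1.8, -0.9, -10.0],
    [1.8, -0.9, -10.0],
    [1.8, -0.9, -10.1],
    [1.8, -0.9, -10.0],
    [1.8, -0.9, -10.1],
  ],
  dr=[
    [0, 0, 0],
    [0, 0, 0],
    [0, 0, 0],
    [0, 0, 0],
    [0, 0, 0],
  ],
)

```text
time_s: 4.3
tcp_pos: [0.4588, -0.1839, 0.1831]
ee_rot: [[-0.0, 1.0, -0.005], [0.173, -0.005, -0.985], [-0.985, -0.001, -0.173]]
contact_force: [0.5, -1.0, -0.0]
gripper_width: 1.003
```

Emit:
play_rows(
  hand=[100, 100, 100, 100, 100],
  xyz=[
    [1.7, -0.9, -10.0],
    [1.8, -0.9, -10.1],
    [1.7, -1.0, -10.0],
    [1.8, -0.9, -10.1],
    [1.7, -1.0, -10.0],
  ],
  dr=[
    [0, 0, 0],
    [0, 0, 0],
    [0, 0, 0],
    [0, 0, 0],
    [0, 0, 0],
  ],
)

```text
time_s: 4.8
tcp_pos: [0.4545, -0.133, 0.1835]
ee_rot: [[0.0, 1.0, -0.005], [0.173, -0.005, -0.985], [-0.985, -0.001, -0.173]]
contact_force: [0.5, -2.5, -0.7]
gripper_width: 1.002
```

```bash
python3 - <<'E'
from h import *
s=readout.read_state(); print(s["tcp_pos"],s["contact_force"])
w=camera_info("wrist");cv2.imwrite("pics/w4.png",capture("wrist"))
a=capture("scene");cv2.imwrite("pics/s4.png",cv2.resize(a[180:330,120:320],(800,600)))
E
```

```text
[ 0.4545403  -0.13298667  0.18348002] [ 0.48126035 -2.51562825 -0.66168938]
```

View pics/w4.png

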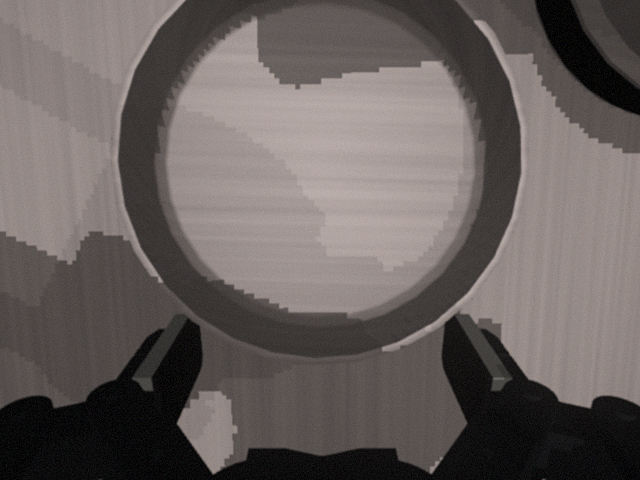

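View pics/s4.png

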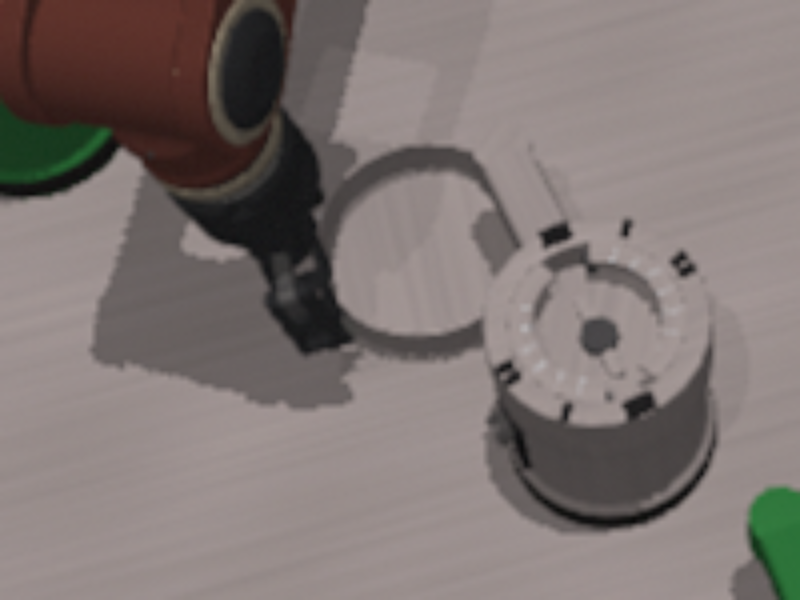

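The dish is sitting in the finger cradle (rim columns 120–522, bottom row 357). The remaining distance is about 52 mm.

Emit:
play_rows(
  hand=[100, 100, 100, 100, 100],
  xyz=[
    [1.8, -1, -10],
    [1.8, -1, -10],
    [1.8, -1, -10],
    [1.8, -1, -9],
    [1.2, -1, -6],
  ],
  dr=[
    [0, 0, 0],
    [0, 0, 0],
    [0, 0, 0],
    [0, 0, 0],
    [0, 0, 0],
  ],
)

```text
time_s: 5.4
tcp_pos: [0.45, -0.0873, 0.1834]
ee_rot: [[0.001, 1.0, -0.004], [0.173, -0.004, -0.985], [-0.985, 0.0, -0.173]]
contact_force: [0.2, -2.6, 1.9]
gripper_width: 1.003
```

Emit:
play_rows(
  hand=[100, 100, 100],
  xyz=[
    [0.9, 0, -5],
    [0.5, 0, -2],
    [0, 0, 0],
  ],
  dr=[
    [0, 0, 0],
    [0, 0, 0],
    [0, 0, 0],
  ],
)

```text
time_s: 5.7
tcp_pos: [0.4499, -0.0806, 0.1828]
ee_rot: [[0.0, 1.0, -0.005], [0.173, -0.005, -0.985], [-0.985, -0.001, -0.173]]
contact_force: [-0.0, -1.9, 0.8]
gripper_width: 0.999
```

```bash
python3 - <<'E'
from h import *
s=readout.read_state(); print(s["tcp_pos"],s["contact_force"])
w=camera_info("wrist");cv2.imwrite("pics/w5.png",capture("wrist"))
print("dish est",s["tcp_pos"][:2]+[-.0014,.0902])
E
```

```text
[ 0.44992135 -0.08063976  0.18281588] [-0.00646785 -1.85548975  0.77162352]
dish est [0.44852135 0.00956024]
```

View pics/w5.png

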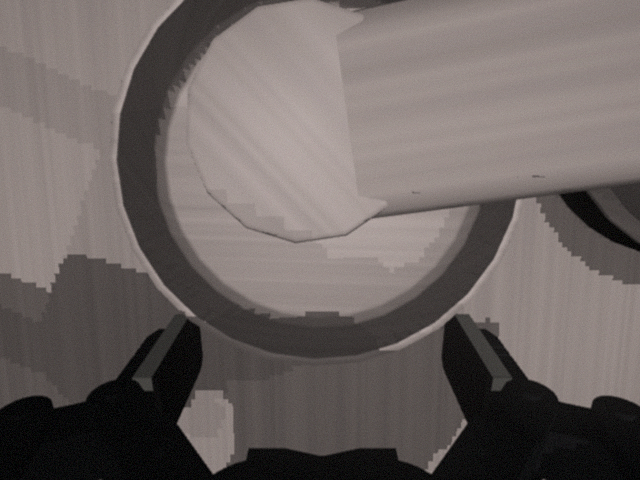

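The dish is centred under the chute mouth; the mouth shows at about (290,120) over the dish. I back off and then rise.

```bash
python3 - <<'E'
from h import *
p,Q=plan([.449,-.13,.185],down(0,10),3)
p,Q=plan([.449,-.14,.34],down(0,0),4,p0=p,R0=Q)
p,Q=plan([.4555,.275,.36],down(-40),13,p0=p,R0=Q)
E
```

```text
{"xyz": [[-3.6, -0.2, 16.0], [-3.6, -0.2, 16.1], [-3.6, -0.3, 16.0]], "dr": [[-0.002, -0.0, 0.0], [-0.002, -0.0, 0.0], [-0.002, -0.0, 0.0]]}
maxstep 16.49878783426225 turn 0.09757826980329097 end [ 0.449 -0.13   0.185]
{"xyz": [[-38.6, -0.0, -4.3], [-38.7, -0.0, -2.6], [-38.8, -0.0, -0.8], [-38.9, -0.0, 0.9]], "dr": [[0.0, -0.044, -0.0], [0.0, -0.044, -0.0], [0.0, -0.044, -0.0], [0.0, -0.044, -0.0]]}
maxstep 38.91040991816971 turn 2.501515907822202 end [ 0.449 -0.14   0.34 ]
{"xyz": [[-1.6, 0.5, -31.9], [-1.6, -1.2, -31.9], [-1.6, -2.9, -31.8], [-1.6, -4.6, -31.6], [-1.6, -6.3, -31.3]], "dr": [[0.054, 0.0, -0.0], [0.054, 0.0, -0.0], [0.054, 0.0, -0.0], [0.054, 0.0, -0.0], [0.054, 0.0, -0.0]]}
{"xyz": [[-1.6, -8.0, -30.9], [-1.6, -9.7, -30.4], [-1.6, -11.3, -29.9], [-1.5, -12.9, -29.2], [-1.6, -14.4, -28.5]], "dr": [[0.054, 0.0, -0.0], [0.054, 0.0, -0.0], [0.054, 0.0, -0.0], [0.054, 0.0, -0.0], [0.054, 0.0, -0.0]]}
{"xyz": [[-1.5, -16.0, -27.6], [-1.6, -17.4, -26.8], [-1.5, -18.9, -25.8]], "dr": [[0.054, 0.0, -0.0], [0.054, 0.0, -0.0], [0.054, 0.0, -0.0]]}
maxstep 32.017182886693824 turn 3.080823917208257 end [0.4555 0.275  0.36  ]
```

Emit:
play_rows(
  hand=[100, 100, 100],
  xyz=[
    [-3.6, -0.2, 16.0],
    [-3.6, -0.2, 16.1],
    [-3.6, -0.3, 16.0],
  ],
  dr=[
    [-0.002, 0, 0],
    [-0.002, 0, 0],
    [-0.002, 0, 0],
  ],
)

```text
time_s: 6.05
tcp_pos: [0.4485, -0.1303, 0.1844]
ee_rot: [[-0.001, 1.0, 0.001], [0.175, 0.001, -0.985], [-0.985, -0.001, -0.175]]
contact_force: [-0.2, -0.8, 0.1]
gripper_width: 0.999
```

Emit:
play_rows(
  hand=[100, 100, 100, 100],
  xyz=[
    [-38.6, 0, -4.3],
    [-38.7, 0, -2.6],
    [-38.8, 0, -0.8],
    [-38.9, 0, 0.9],
  ],
  dr=[
    [0, -0.044, 0],
    [0, -0.044, 0],
    [0, -0.044, 0],
    [0, -0.044, 0],
  ],
)

```text
time_s: 6.45
tcp_pos: [0.4485, -0.14, 0.3407]
ee_rot: [[-0.002, 1.0, 0.0], [-0.002, 0.0, -1.0], [-1.0, -0.002, 0.002]]
contact_force: [1.4, -1.1, 0.3]
gripper_width: 1.002
```

Emit:
play_rows(
  hand=[100, 100, 100, 100, 100],
  xyz=[
    [-1.6, 0.5, -31.9],
    [-1.6, -1.2, -31.9],
    [-1.6, -2.9, -31.8],
    [-1.6, -4.6, -31.6],
    [-1.6, -6.3, -31.3],
  ],
  dr=[
    [0.054, 0, 0],
    [0.054, 0, 0],
    [0.054, 0, 0],
    [0.054, 0, 0],
    [0.054, 0, 0],
  ],
)

```text
time_s: 6.95
tcp_pos: [0.451, 0.0208, 0.3471]
ee_rot: [[-0.002, 0.963, -0.269], [-0.001, -0.269, -0.963], [-1.0, -0.001, 0.001]]
contact_force: [1.4, 0.8, 0.2]
gripper_width: 1.0
```

Emit:
play_rows(
  hand=[100, 100, 100, 100, 100],
  xyz=[
    [-1.6, -8.0, -30.9],
    [-1.6, -9.7, -30.4],
    [-1.6, -11.3, -29.9],
    [-1.5, -12.9, -29.2],
    [-1.6, -14.4, -28.5],
  ],
  dr=[
    [0.054, 0, 0],
    [0.054, 0, 0],
    [0.054, 0, 0],
    [0.054, 0, 0],
    [0.054, 0, 0],
  ],
)

```text
time_s: 7.45
tcp_pos: [0.4535, 0.1805, 0.3545]
ee_rot: [[-0.002, 0.857, -0.515], [-0.002, -0.515, -0.857], [-1.0, -0.001, 0.002]]
contact_force: [-0.5, 0.3, -0.4]
gripper_width: 1.003
```

Emit:
play_rows(
  hand=[100, 100, 100, 100],
  xyz=[
    [-1.5, -16.0, -27.6],
    [-1.6, -17.4, -26.8],
    [-1.5, -18.9, -25.8],
    [0, 0, 0],
  ],
  dr=[
    [0.054, 0, 0],
    [0.054, 0, 0],
    [0.054, 0, 0],
    [0, 0, 0],
  ],
)

```text
time_s: 7.85
tcp_pos: [0.455, 0.2775, 0.3592]
ee_rot: [[-0.002, 0.766, -0.643], [-0.001, -0.643, -0.766], [-1.0, -0.001, 0.002]]
contact_force: [-1.2, -0.0, -0.5]
gripper_width: 0.998
```

```bash
cat > look.py <<'E'
from h import *
import sys
k=sys.argv[1]
s=readout.read_state(); print(s["time_s"],s["tcp_pos"],s["contact_force"]); print(s["ee_rot"].round(3).tolist())
w=camera_info("wrist"); np.savez(f"pics/wi{k}.npz",**w); cv2.imwrite(f"pics/w{k}.png",capture("wrist"))
cv2.imwrite(f"pics/s{k}.png",capture("scene"))
E
python3 look.py 6
```

```text
7.85 [0.45495435 0.27749444 0.35916856] [-1.17219622 -0.02846295 -0.51199253]
[[-0.002, 0.766, -0.643], [-0.001, -0.643, -0.766], [-1.0, -0.001, 0.002]]
```

View pics/w6.png

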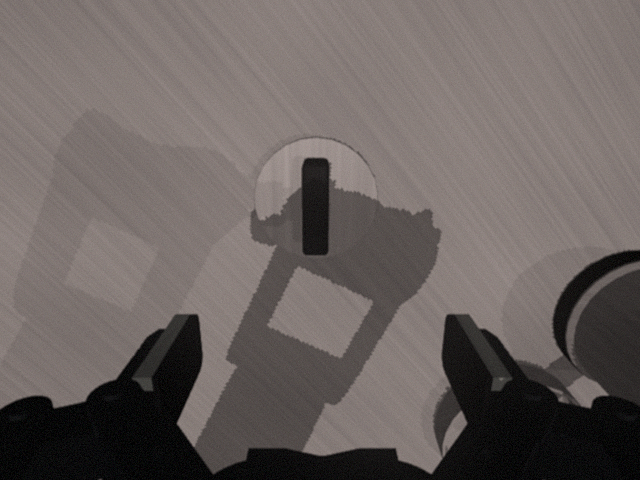

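View pics/s6.png

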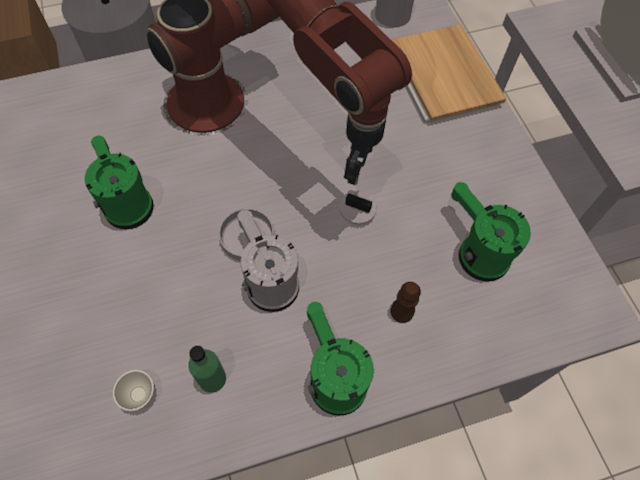

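The wrist view shows the lid disc around (316,199) and its bar vertical in the image at columns 302–329, rows 158–255. I fit the bar model to refine its pose, and recheck the dish from the scene view.

```bash
cat > bar.py <<'E'
from h import *
from scipy.optimize import minimize
def fitbar(im,ci,box,x0,zc):
    g=im.max(2); m=np.zeros(g.shape,np.uint8); a,b,c,d=box; m[b:d,a:c]=(g[b:d,a:c]<60)
    n,l,st,_=cv2.connectedComponentsWithStats(m); i=1+np.argmax(st[1:,4]); m=(l==i).astype(np.uint8)
    cs,_=cv2.findContours(m,0,cv2.CHAIN_APPROX_NONE); h=cv2.convexHull(max(cs,key=cv2.contourArea))
    def mom(h):
        M=cv2.moments(h);A=M["m00"];return np.array([M["m10"]/A,M["m01"]/A,M["mu20"]/A/10,M["mu11"]/A/10,M["mu02"]/A/10])
    o=mom(h)
    def hull(v):
        u=np.array([np.cos(v[2]),np.sin(v[2])]);w=np.array([-u[1],u[0]])
        P=[[*(v[:2]+sx*.032*u+sy*.009*w),zc+sz*.016] for sx in(-1,1) for sy in(-1,1) for sz in(-1,1)]
        return cv2.convexHull(proj(ci,P).astype(np.float32))
    from scipy.optimize import least_squares
    s=least_squares(lambda v:mom(hull(v))-o,x0,x_scale=[.01,.01,.1],diff_step=1e-4)
    print("bar",s.x[:2].round(4),np.degrees(s.x[2]).round(2),"res",s.fun.round(2),cv2.contourArea(h),cv2.contourArea(hull(s.x)))
    return s.x
E
python3 - <<'E'
from bar import *
im=cv2.imread("pics/w6.png");ci=dict(np.load("pics/wi6.npz"))
x=fitbar(im,ci,(270,140,360,270),[.456,.285,.87],.041)
fitbar(cv2.imread("pics/s6.png"),camera_info("scene"),(342,190,378,216),[.456,.285,.87],.041)
# disc
print(ray(ci,(316,199),.025))
s=cv2.imread("pics/s6.png");cv2.imwrite("pics/c6.png",cv2.resize(s[195:325,200:330],(600,600),interpolation=cv2.INTER_CUBIC))
E
```

```text
bar [0.4547 0.285 ] 49.61 res [0.01 0.56 0.53 0.   7.23] 2455.5 2673.9240722854156
bar [0.4557 0.2844] 49.84 res [ 0.   -0.01  0.81  0.12  0.43] 286.0 359.2385721479077
[0.45588501 0.28601118 0.025     ]
```

View pics/c6.png

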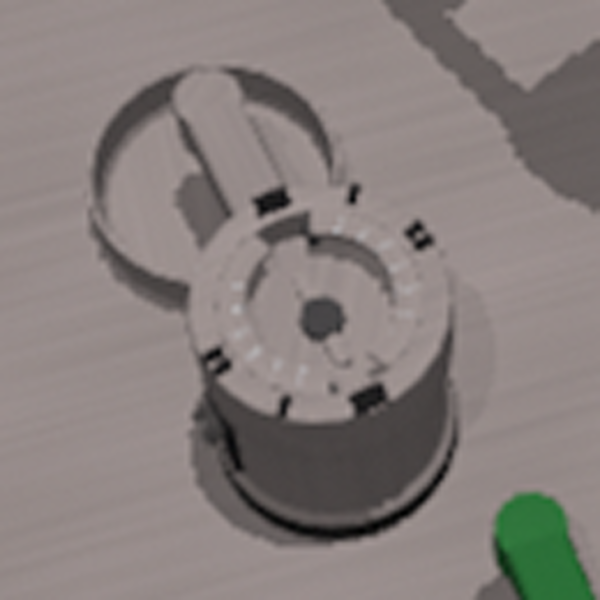

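```bash
python3 - <<'E'
from h import *
ci=camera_info("scene"); th=np.linspace(0,2*np.pi,200)
P=proj(ci,[[.4485+.065*np.cos(a),.0096+.065*np.sin(a),.036] for a in th])
q=(P+.5-[200,195])*4.615; print(q.min(0),q.max(0))
for g in [(.5914,.0305)]:
  a=np.radians(8.2)
  t=proj(ci,[[g[0]-.145*np.cos(a),g[1]-.145*np.sin(a),z] for z in(.0,.07,.105)]); print((t+.5-[200,195])*4.615)
plan([.4552,.285,.220],down(-40.3),6)
E
```

```text
[93.79119206 56.97891309] [347.53733056 280.02911382]
[[227.31197335 197.47381472]
 [214.61488732 132.66345807]
 [207.81130081  97.93557898]]
{"xyz": [[23.1, -1.0, -1.3], [23.1, -1.1, -1.3], [23.2, -1.0, -1.3], [23.1, -1.1, -1.3], [23.2, -1.0, -1.2]], "dr": [[0.001, 0.001, -0.0], [0.001, 0.001, -0.0], [0.001, 0.001, -0.0], [0.001, 0.001, -0.0], [0.001, 0.001, -0.0]]}
{"xyz": [[23.1, -1.1, -1.2]], "dr": [[0.001, 0.001, -0.0]]}
maxstep 23.257901883016018 turn 0.050341253259987735 end [0.4552 0.285  0.22  ]
```

Emit:
play_rows(
  hand=[100, 100, 100, 100, 100],
  xyz=[
    [23.1, -1.0, -1.3],
    [23.1, -1.1, -1.3],
    [23.2, -1.0, -1.3],
    [23.1, -1.1, -1.3],
    [23.2, -1.0, -1.2],
  ],
  dr=[
    [0.001, 0.001, 0],
    [0.001, 0.001, 0],
    [0.001, 0.001, 0],
    [0.001, 0.001, 0],
    [0.001, 0.001, 0],
  ],
)

```text
time_s: 8.45
tcp_pos: [0.4557, 0.2818, 0.2428]
ee_rot: [[0.003, 0.76, -0.65], [0.001, -0.65, -0.76], [-1.0, 0.001, -0.003]]
contact_force: [-0.4, 0.6, -0.5]
gripper_width: 0.997
```

Emit:
play_rows(
  hand=[100, 100, 100],
  xyz=[
    [21, -1.1, -1.2],
    [10, 0, 0],
    [0, 0, 0],
  ],
  dr=[
    [0.001, 0.001, 0],
    [0, 0, 0],
    [0, 0, 0],
  ],
)

```text
time_s: 8.75
tcp_pos: [0.4552, 0.2837, 0.2112]
ee_rot: [[0.0, 0.76, -0.65], [0.001, -0.65, -0.76], [-1.0, -0.0, -0.001]]
contact_force: [0.4, -0.7, 0.3]
gripper_width: 0.999
```

```bash
python3 look.py 7; python3 - <<'E'
from h import *
plan([.4552,.285,.2025],down(-40.3),2)
E
```

```text
8.75 [0.45517313 0.28365517 0.21115994] [ 0.38475403 -0.65916086  0.32000039]
[[0.0, 0.76, -0.65], [0.001, -0.65, -0.76], [-1.0, -0.0, -0.001]]
{"xyz": [[5.6, -0.6, 0.2], [5.6, -0.6, 0.1]], "dr": [[-0.002, -0.003, -0.001], [-0.002, -0.003, -0.001]]}
maxstep 5.635601121442148 turn 0.1996685202341897 end [0.4552 0.285  0.2025]
```

View pics/w7.png

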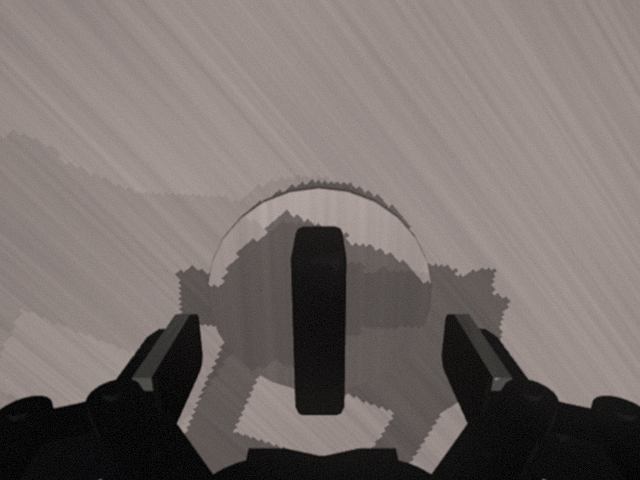

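```bash
python3 - <<'E'
from bar import *
im=cv2.imread("pics/w7.png");ci=dict(np.load("pics/wi7.npz"))
fitbar(im,ci,(270,200,370,420),[.456,.285,.87],.041)
E
```

```text
bar [0.4526 0.2829] 49.75 res [ 0.04  8.81  1.    0.43 25.83] 9651.0 10226.82221589284
```

Emit:
play_rows(
  hand=[100, 100, 30, 10, 0],
  xyz=[
    [5, -0.3, 0],
    [4, -0.3, 0],
    [0, 0, 0],
    [0, 0, 0],
    [0, 0, 0],
  ],
  dr=[
    [0, 0, 0],
    [0, 0, 0],
    [0, 0, 0],
    [0, 0, 0],
    [0, 0, 0],
  ],
)

```text
time_s: 9.35
tcp_pos: [0.4555, 0.2854, 0.2043]
ee_rot: [[0.004, 0.76, -0.649], [0.003, -0.649, -0.76], [-1.0, 0.002, -0.005]]
contact_force: [-0.2, -0.3, 0.5]
gripper_width: 0.516
```

Emit:
play_rows(
  hand=[0, 0, 0],
  xyz=[
    [0, 0, 0],
    [0, 0, 0],
    [0, 0, 0],
  ],
  dr=[
    [0, 0, 0],
    [0, 0, 0],
    [0, 0, 0],
  ],
)

```text
time_s: 9.65
tcp_pos: [0.4556, 0.2854, 0.2044]
ee_rot: [[0.005, 0.76, -0.65], [0.003, -0.65, -0.76], [-1.0, 0.002, -0.005]]
contact_force: [-0.1, -0.5, 1.7]
gripper_width: 0.197
```

```bash
python3 look.py 8; python3 - <<'E'
from h import *
for k,top,l,r,yy in [(6,(316,136.5),254,378.5,196),(7,(320,187),208,431.5,290)]:
    ci=dict(np.load(f"pics/wi{k}.npz")); a=np.radians(49.7);u=np.array([np.cos(a),np.sin(a)]);n=np.array([u[1],-u[0]])
    t=ray(ci,top,.025)[:2]; L=ray(ci,(l,yy),.025)[:2];R=ray(ci,(r,yy),.025)[:2]
    print(k,"diam",np.linalg.norm(L-R),"n-coord",(L+R)@n/2,"u-coord from top",t@u-.046, "mid LR u",(L+R)@u/2)
p=np.array([.4556,.2854]);print("tcp",p@n,p@u)
E
```

```text
9.65 [0.45563358 0.28539603 0.20440422] [-0.13815174 -0.51201396  1.70006536]
[[0.005, 0.76, -0.65], [0.003, -0.65, -0.76], [-1.0, 0.002, -0.005]]
6 diam 0.09198019649335157 n-coord 0.16288751978142593 u-coord from top 0.5122360555339821 mid LR u 0.5152647581768556
7 diam 0.09122913540871307 n-coord 0.16242854027314324 u-coord from top 0.5123223453812424 mid LR u 0.515672617381013
tcp 0.16287788793707048 0.5123429648401148
```

View pics/w8.png

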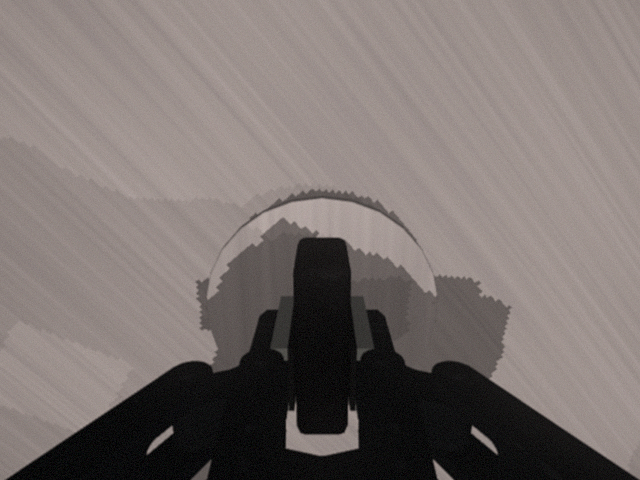

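The grip is centred: lid centre and TCP agree within 0.5 mm along and across the bar. I lift and stop short of the grinder, so that the wrist camera can refine the collar.

```bash
python3 - <<'E'
from h import *
p,Q=plan([.456,.285,.40],down(-41),6)
p,Q=plan([.4825,.0146,.41],down(-81.8),10,p0=p,R0=Q)
E
```

```text
{"xyz": [[-32.6, 0.1, -0.2], [-32.6, 0.2, -0.1], [-32.6, 0.1, -0.1], [-32.6, 0.2, -0.1], [-32.6, 0.1, -0.0]], "dr": [[0.001, -0.001, -0.0], [0.001, -0.001, -0.0], [0.001, -0.001, -0.0], [0.001, -0.001, -0.0], [0.001, -0.001, -0.0]]}
{"xyz": [[-32.6, 0.2, -0.0]], "dr": [[0.001, -0.001, -0.0]]}
maxstep 32.60076686214605 turn 0.0972575562996828 end [0.456 0.285 0.4  ]
{"xyz": [[-1.0, 19.7, 18.7], [-0.9, 21.0, 17.3], [-1.0, 22.1, 15.7], [-0.9, 23.2, 14.1], [-1.0, 24.2, 12.5]], "dr": [[0.071, 0.0, -0.0], [0.071, 0.0, -0.0], [0.071, 0.0, -0.0], [0.071, 0.0, -0.0], [0.071, 0.0, -0.0]]}
{"xyz": [[-0.9, 25.0, 10.7], [-1.0, 25.7, 8.9], [-0.9, 26.2, 7.1], [-1.0, 26.6, 5.2], [-0.9, 27.0, 3.3]], "dr": [[0.071, 0.0, -0.0], [0.071, 0.0, -0.0], [0.071, 0.0, -0.0], [0.071, 0.0, -0.0], [0.071, 0.0, -0.0]]}
maxstep 27.256008511885963 turn 4.094693083876283 end [0.4825 0.0146 0.41  ]
```

Emit:
play_rows(
  hand=[0, 0, 0, 0, 0],
  xyz=[
    [-15, 0.1, -0.2],
    [-32, 0.2, -0.1],
    [-32, 0.1, -0.1],
    [-32, 0.2, -0.1],
    [-32, 0.1, 0],
  ],
  dr=[
    [0.001, -0.001, 0],
    [0.001, -0.001, 0],
    [0.001, -0.001, 0],
    [0.001, -0.001, 0],
    [0.001, -0.001, 0],
  ],
)

```text
time_s: 10.25
tcp_pos: [0.4555, 0.2849, 0.3488]
ee_rot: [[0.001, 0.757, -0.653], [-0.001, -0.653, -0.757], [-1.0, 0.001, 0.001]]
contact_force: [0.6, 0.1, -2.2]
gripper_width: 0.199
```

Emit:
play_rows(
  hand=[0, 0, 0],
  xyz=[
    [-32, 0.2, 0],
    [-20, 0, 0],
    [0, 0, 0],
  ],
  dr=[
    [0.001, -0.001, 0],
    [0, 0, 0],
    [0, 0, 0],
  ],
)

```text
time_s: 10.55
tcp_pos: [0.4565, 0.2853, 0.4039]
ee_rot: [[0.007, 0.756, -0.654], [0.001, -0.654, -0.756], [-1.0, 0.005, -0.006]]
contact_force: [-0.0, 0.2, -1.4]
gripper_width: 0.199
```

Emit:
play_rows(
  hand=[0, 0, 0, 0, 0],
  xyz=[
    [-1.0, 19.7, 18.7],
    [-0.9, 21.0, 17.3],
    [-1.0, 22.1, 15.7],
    [-0.9, 23.2, 14.1],
    [-1.0, 24.2, 12.5],
  ],
  dr=[
    [0.071, 0, 0],
    [0.071, 0, 0],
    [0.071, 0, 0],
    [0.071, 0, 0],
    [0.071, 0, 0],
  ],
)

```text
time_s: 11.05
tcp_pos: [0.4687, 0.1487, 0.4022]
ee_rot: [[-0.003, 0.479, -0.878], [-0.003, -0.878, -0.479], [-1.0, 0.001, 0.004]]
contact_force: [-0.9, 0.4, -1.9]
gripper_width: 0.199
```

Emit:
play_rows(
  hand=[0, 0, 0, 0, 0],
  xyz=[
    [-0.9, 25.0, 10.7],
    [-1.0, 25.7, 8.9],
    [-0.9, 26.2, 7.1],
    [-1.0, 26.6, 5.2],
    [-0.9, 27.0, 3.3],
  ],
  dr=[
    [0.071, 0, 0],
    [0.071, 0, 0],
    [0.071, 0, 0],
    [0.071, 0, 0],
    [0.071, 0, 0],
  ],
)

```text
time_s: 11.55
tcp_pos: [0.482, 0.0136, 0.4073]
ee_rot: [[-0.003, 0.144, -0.99], [-0.002, -0.99, -0.144], [-1.0, 0.001, 0.003]]
contact_force: [0.1, 0.4, -1.9]
gripper_width: 0.199
```

Emit:
play_rows(
  hand=[0, 0],
  xyz=[
    [0, 0, 0],
    [0, 0, 0],
  ],
  dr=[
    [0, 0, 0],
    [0, 0, 0],
  ],
)

```text
time_s: 11.75
tcp_pos: [0.4822, 0.0144, 0.4076]
ee_rot: [[-0.002, 0.147, -0.989], [-0.001, -0.989, -0.147], [-1.0, 0.001, 0.003]]
contact_force: [-0.3, -0.3, -1.8]
gripper_width: 0.198
```

```bash
python3 look.py 9
```

```text
11.75 [0.4821645  0.01436818 0.40762602] [-0.34670631 -0.25775986 -1.81226611]
[[-0.002, 0.147, -0.989], [-0.001, -0.989, -0.147], [-1.0, 0.001, 0.003]]
```

View pics/w9.png

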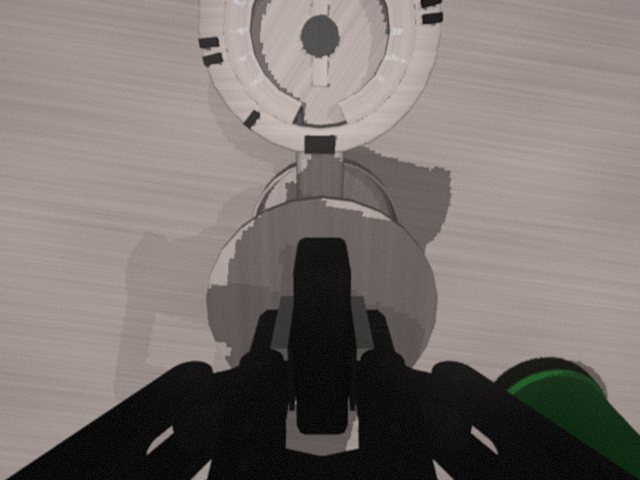

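View pics/s9.png

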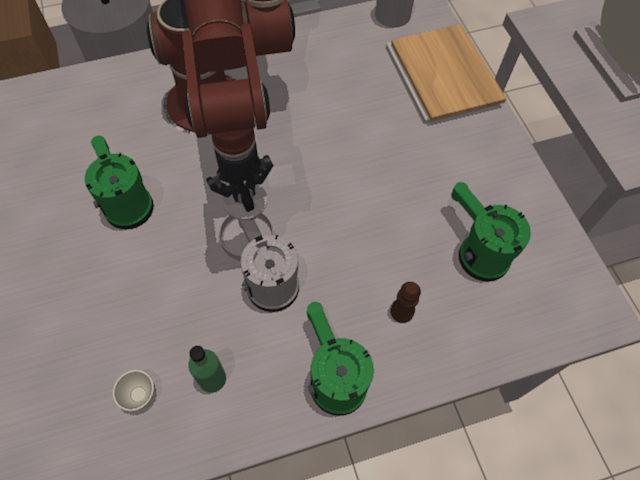

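The wrist view shows the block at (320,145), the single rib at (251,119), and the double ribs at (210,51) and (432,12). I fit the collar pose to these.

```bash
python3 - <<'E'
from h import *
from scipy.optimize import least_squares
im=cv2.imread("pics/w9.png");ci=dict(np.load("pics/wi9.npz"))
g=im.max(2); m=(g<50).astype(np.uint8); m[200:]=0
n,l,st,ce=cv2.connectedComponentsWithStats(m)
C=[(st[i],ce[i]) for i in range(1,n) if st[i][4]>30]
for s_,c in C: print(s_,c.round(1))
def mid(x0,y0): 
    return min((c for _,c in C),key=lambda c:np.hypot(c[0]-x0,c[1]-y0))
obs=np.array([mid(320,145),mid(251,119),(mid(209,43)+mid(212,59))/2,(mid(432,5)+mid(432,18))/2])
ang=[np.pi,np.pi-.7,np.pi-1.4,-1.4]
for z in(.152,.154):
  f=lambda v:(proj(ci,[[v[0]+v[3]*np.cos(v[2]+a),v[1]+v[3]*np.sin(v[2]+a),z] for a in ang])-obs).ravel()
  s=least_squares(f,[.591,.03,.143,.0545],x_scale=[.01,.01,.1,.01]);print(s.x[:2],np.degrees(s.x[2]),s.x[3],s.fun.round(2))
# reverse check: scene cam with same marks gave .5914 .0305 8.2
# lid disc in wrist picture
st=readout.read_state();Q=st["ee_rot"];tz=st["tcp_pos"][2]
print("tool y ang",np.degrees(np.arctan2(Q[1,1],Q[0,1])))
for zz in [tz-.1634-.016]:
    L=ray(ci,(207,300),zz);R=ray(ci,(437,300),zz);T=ray(ci,(321,197),zz); print(L,R,"mid",(L+R)/2,"diam",np.linalg.norm(L-R),"top",T,"c",T[:2]-.046*np.array([np.cos(.143),np.sin(.143)]))
E
```

```text
[421   0  20   7 101] [429.    2.3]
[423  13  19  11 160] [432.   17.9]
[201  38  17  10  44] [210.8  43.5]
[318 136  16  17  71] [327.4 147.2]
[0.58812268 0.02338918] 14.066858207132965 0.051205145267610254 [ 15.84  -2.85 -49.27 -19.87  24.61  24.82   7.32  -2.95]
[0.58787837 0.02341379] 14.066856974684418 0.05075016121442118 [ 15.84  -2.85 -49.27 -19.87  24.61  24.82   7.32  -2.95]
tool y ang -81.47244167270284
[0.47906234 0.0592688  0.22871153] [ 0.49211156 -0.02997773  0.22871153] mid [0.48558695 0.01464553 0.22871153] diam 0.09019548085322 top [0.5263957  0.02106199 0.22871153] c [0.48086523 0.01450639]
```

```bash
python3 - <<'E'
import cv2
im=cv2.imread("pics/w9.png");cv2.imwrite("pics/c9.png",cv2.resize(im[0:170,190:450],(780,510),interpolation=cv2.INTER_CUBIC))
E
```

```text
(no output)
```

View pics/c9.png

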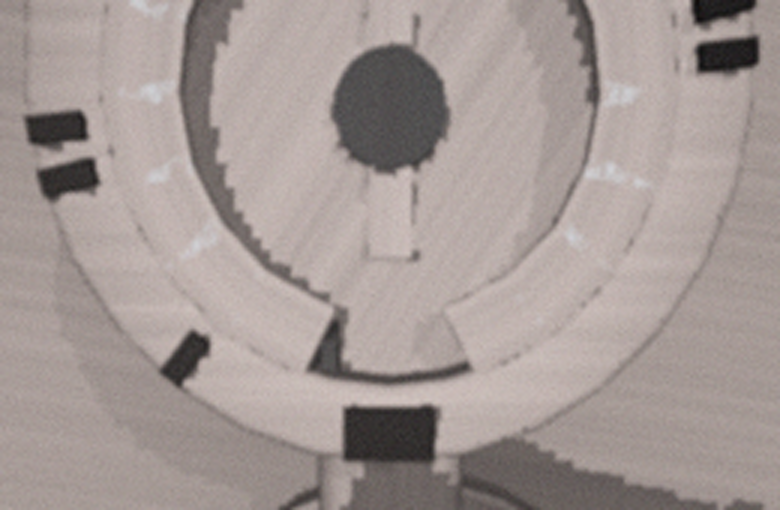

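```bash
python3 - <<'E'
from h import *
from scipy.optimize import least_squares
ci=dict(np.load("pics/wi9.npz"))
obs=np.array([(390,432),(186,357),(62.5,153),(725,32)])/3+[190-.33,-.33]
ang=[np.pi,np.pi-.7,np.pi-1.4,-1.4]
for z in(.152,.154):
  f=lambda v:(proj(ci,[[v[0]+.0545*np.cos(v[2]+a),v[1]+.0545*np.sin(v[2]+a),z] for a in ang])-obs).ravel()
  s=least_squares(f,[.591,.03,.143],x_scale=[.01,.01,.1]);print(s.x[:2],np.degrees(s.x[2]),s.fun.round(2))
print(ray(ci,(319.7,36),.126))
p,Q=plan([.591,.0303,.385],down(-81.6),8)
E
```

```text
[0.59056445 0.03108015] 8.077262396694408 [-0.36  0.74 -0.18  0.18  0.11 -0.22  0.39 -0.53]
[0.59046191 0.03098752] 8.053513682291491 [-0.27  1.38 -0.67  0.58 -0.75 -0.44  1.59 -1.03]
[0.5912843  0.03125161 0.126     ]
{"xyz": [[2.9, 0.1, -13.7], [2.9, 0.2, -13.7], [2.9, 0.1, -13.7], [2.8, 0.2, -13.7], [2.9, 0.1, -13.8]], "dr": [[0.0, 0.0, -0.0], [0.0, 0.0, -0.0], [0.0, 0.0, -0.0], [0.0, 0.0, -0.0], [0.0, 0.0, -0.0]]}
{"xyz": [[2.8, 0.2, -13.7], [2.9, 0.1, -13.8], [2.8, 0.2, -13.7]], "dr": [[0.0, 0.0, -0.0], [0.0, 0.0, -0.0], [0.0, 0.0, -0.0]]}
maxstep 14.101772938180504 turn 0.02182130817374856 end [0.591  0.0303 0.385 ]
```

Emit:
play_rows(
  hand=[0, 0, 0, 0, 0],
  xyz=[
    [2.9, 0.1, -13.7],
    [2.9, 0.1, -13.7],
    [2.9, 0.1, -13.7],
    [2.8, 0.1, -13.7],
    [2.9, 0.1, -13.7],
  ],
  dr=[
    [0, 0, 0],
    [0, 0, 0],
    [0, 0, 0],
    [0, 0, 0],
    [0, 0, 0],
  ],
)

```text
time_s: 12.35
tcp_pos: [0.5507, 0.0255, 0.3941]
ee_rot: [[-0.001, 0.149, -0.989], [-0.002, -0.989, -0.149], [-1.0, 0.002, 0.001]]
contact_force: [-0.1, -0.2, -1.5]
gripper_width: 0.199
```

Emit:
play_rows(
  hand=[0, 0, 0, 0, 0],
  xyz=[
    [2.8, 0.1, -13.7],
    [2.9, 0.1, -13.7],
    [2.8, 0.1, -13.7],
    [0, 0, 0],
    [0, 0, 0],
  ],
  dr=[
    [0, 0, 0],
    [0, 0, 0],
    [0, 0, 0],
    [0, 0, 0],
    [0, 0, 0],
  ],
)

```text
time_s: 12.85
tcp_pos: [0.5908, 0.0308, 0.3856]
ee_rot: [[-0.001, 0.149, -0.989], [-0.002, -0.989, -0.149], [-1.0, 0.002, 0.002]]
contact_force: [0.2, -0.3, -1.6]
gripper_width: 0.195
```

```bash
python3 look.py 10;python3 - <<'E'
from h import *
s=readout.read_state();print(np.degrees(np.arctan2(s["ee_rot"][1,1],s["ee_rot"][0,1])))
plan([.5908,.0308,.366],down(-81.9),3)
E
```

```text
12.85 [0.59081292 0.03082256 0.38564205] [ 0.18392251 -0.28679462 -1.5692632 ]
[[-0.001, 0.149, -0.989], [-0.002, -0.989, -0.149], [-1.0, 0.002, 0.002]]
-81.48228280496232
{"xyz": [[6.7, -0.1, -0.1], [6.7, -0.1, -0.1], [6.8, -0.1, -0.1]], "dr": [[0.002, 0.0, -0.001], [0.002, 0.0, -0.001], [0.002, 0.0, -0.001]]}
maxstep 6.801470429252779 turn 0.14427857585805712 end [0.5908 0.0308 0.366 ]
```

View pics/s10.png

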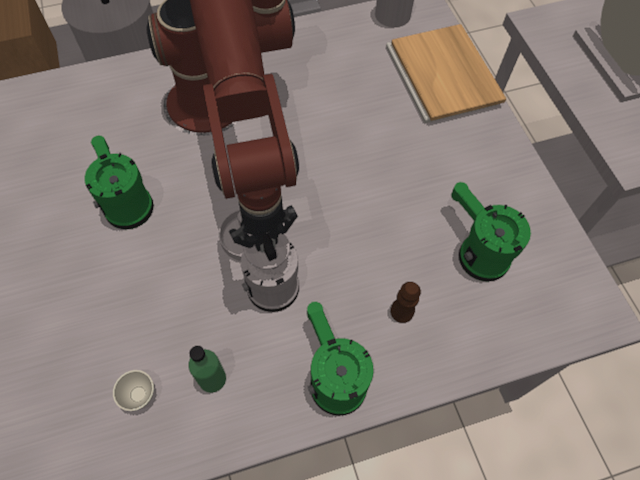

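Emit:
play_rows(
  hand=[0, 0, 0, 0],
  xyz=[
    [8, -0.1, -0.1],
    [8, -0.1, -0.1],
    [7, -0.1, -0.1],
    [0, 0, 0],
  ],
  dr=[
    [0.002, 0, -0.001],
    [0.002, 0, -0.001],
    [0.002, 0, -0.001],
    [0, 0, 0],
  ],
)

```text
time_s: 13.35
tcp_pos: [0.5907, 0.0302, 0.361]
ee_rot: [[-0.004, 0.141, -0.99], [0.001, -0.99, -0.141], [-1.0, -0.002, 0.004]]
contact_force: [0.1, -0.2, -2.0]
gripper_width: 0.193
```

Emit:
play_rows(
  hand=[0, 0, 0, 0, 0],
  xyz=[
    [3, 0, 0],
    [3, 0, 0],
    [3, 0, 0],
    [0, 0, 0],
    [0, 0, 0],
  ],
  dr=[
    [0, 0, 0],
    [0, 0, 0],
    [0, 0, 0],
    [0, 0, 0],
    [0, 0, 0],
  ],
)

```text
time_s: 13.85
tcp_pos: [0.5913, 0.0302, 0.3543]
ee_rot: [[-0.0, 0.141, -0.99], [0.001, -0.99, -0.141], [-1.0, -0.001, 0.0]]
contact_force: [-0.0, 0.3, -1.4]
gripper_width: 0.198
```

Emit:
play_rows(
  hand=[0, 0, 0, 0],
  xyz=[
    [3, -0.4, 0.2],
    [3, 0, 0],
    [2, 0, 0],
    [0, 0, 0],
  ],
  dr=[
    [0, 0, 0],
    [0, 0, 0],
    [0, 0, 0],
    [0, 0, 0],
  ],
)

```text
time_s: 14.25
tcp_pos: [0.5909, 0.0307, 0.3456]
ee_rot: [[-0.001, 0.141, -0.99], [0.001, -0.99, -0.141], [-1.0, -0.001, 0.001]]
contact_force: [0.2, 0.3, -2.0]
gripper_width: 0.199
```

Emit:
play_rows(
  hand=[0, 0, 0, 0],
  xyz=[
    [2, 0, 0],
    [2, 0, 0],
    [2, 0, 0],
    [0, 0, 0],
  ],
  dr=[
    [0, 0, 0],
    [0, 0, 0],
    [0, 0, 0],
    [0, 0, 0],
  ],
)

```text
time_s: 14.65
tcp_pos: [0.5909, 0.0307, 0.3398]
ee_rot: [[-0.001, 0.141, -0.99], [0.001, -0.99, -0.141], [-1.0, -0.001, 0.001]]
contact_force: [-0.2, -0.7, -2.1]
gripper_width: 0.196
```

The lugs are already through the slots with no contact force.

Emit:
play_rows(
  hand=[0, 0, 0, 0],
  xyz=[
    [2, 0, 0],
    [2, 0, 0],
    [1, 0, 0],
    [0, 0, 0],
  ],
  dr=[
    [0, 0, 0],
    [0, 0, 0],
    [0, 0, 0],
    [0, 0, 0],
  ],
)

```text
time_s: 15.05
tcp_pos: [0.591, 0.0307, 0.3349]
ee_rot: [[-0.001, 0.141, -0.99], [0.001, -0.99, -0.141], [-1.0, -0.001, 0.001]]
contact_force: [-0.2, -0.6, -2.0]
gripper_width: 0.196
```

Emit:
play_rows(
  hand=[0, 0, 0],
  xyz=[
    [1, 0, 0],
    [0.5, 0, 0],
    [0, 0, 0],
  ],
  dr=[
    [0, 0, 0],
    [0, 0, 0],
    [0, 0, 0],
  ],
)

```text
time_s: 15.35
tcp_pos: [0.5912, 0.0307, 0.3345]
ee_rot: [[0.001, 0.141, -0.99], [0.001, -0.99, -0.141], [-1.0, -0.001, -0.001]]
contact_force: [-1.6, 0.0, 3.1]
gripper_width: 0.199
```

The lid is seated at TCP z 0.3345 (predicted 0.3344) with light contact. I hold briefly, look, then turn.

```bash
python3 look.py 11;python3 - <<'E'
import cv2
im=cv2.imread("pics/s11.png");cv2.imwrite("pics/c11.png",cv2.resize(im[195:325,200:330],(600,600),interpolation=cv2.INTER_CUBIC))
from station import capture
im=capture("side");cv2.imwrite("pics/sd11.png",cv2.resize(im[120:300,240:480],(800,600)))
E
```

```text
15.35 [0.59121363 0.03066765 0.33452657] [-1.55714339  0.04255777  3.05616033]
[[0.001, 0.141, -0.99], [0.001, -0.99, -0.141], [-1.0, -0.001, -0.001]]
```

View pics/w11.png

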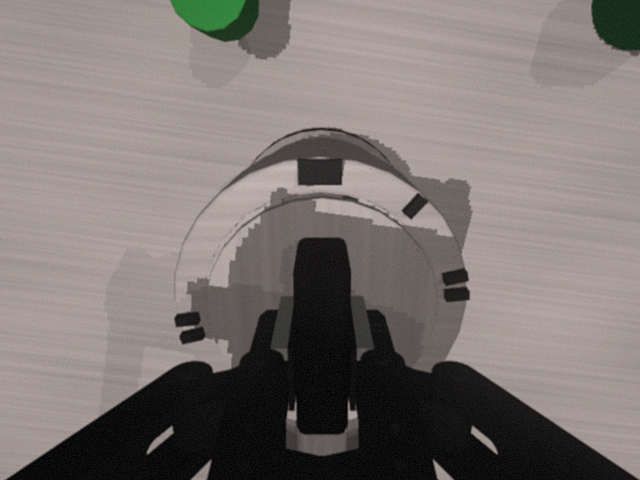

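View pics/sd11.png

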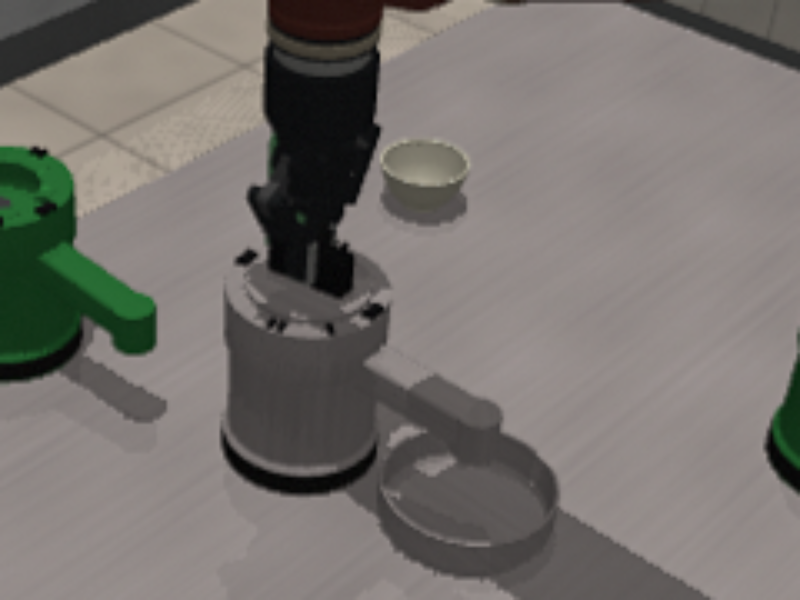

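The lid is seated flush with its bar in line with the block at (320,172). The single rib, at (415,206), is the clockwise target. Now I turn.

Emit:
play_rows(
  hand=[0, 0, 0, 0, 0],
  xyz=[
    [0, 0, 0],
    [0, 0, 0],
    [0, 0, 0],
    [0, 0, 0],
    [0, 0, 0],
  ],
  dr=[
    [0, 0, 0],
    [0.05, 0, 0],
    [0.08, 0, 0],
    [0.08, 0, 0],
    [0.08, 0, 0],
  ],
)

```text
time_s: 16.0
tcp_pos: [0.5916, 0.0309, 0.3345]
ee_rot: [[0.003, -0.15, -0.989], [0.001, -0.989, 0.15], [-1.0, -0.002, -0.003]]
contact_force: [0.8, 2.1, 3.1]
gripper_width: 0.198
```

Emit:
play_rows(
  hand=[0, 0, 0, 0, 0],
  xyz=[
    [0, 0, 0],
    [0, 0, 0],
    [0, 0, 0],
    [0, 0, 0],
    [0, 0, 0],
  ],
  dr=[
    [0.08, 0, 0],
    [0.08, 0, 0],
    [0.08, 0, 0],
    [0.08, 0, 0],
    [0.06, 0, 0],
  ],
)

```text
time_s: 16.5
tcp_pos: [0.5916, 0.0307, 0.3345]
ee_rot: [[0.003, -0.506, -0.863], [0.001, -0.863, 0.506], [-1.0, -0.002, -0.002]]
contact_force: [0.8, 0.0, 2.2]
gripper_width: 0.196
```

Emit:
play_rows(
  hand=[0, 0, 0],
  xyz=[
    [0, 0, 0],
    [0, 0, 0],
    [0, 0, 0],
  ],
  dr=[
    [0.03, 0, 0],
    [0, 0, 0],
    [0, 0, 0],
  ],
)

```text
time_s: 16.8
tcp_pos: [0.5915, 0.0307, 0.3345]
ee_rot: [[0.002, -0.529, -0.849], [0.001, -0.849, 0.529], [-1.0, -0.002, -0.002]]
contact_force: [1.5, -0.2, 3.2]
gripper_width: 0.2
```

```bash
python3 look.py 12;python3 - <<'E'
from h import *
s=readout.read_state();print(np.degrees(np.arctan2(s["ee_rot"][1,1],s["ee_rot"][0,1])),s["wrist_torque"])
im=cv2.imread("pics/s12.png");cv2.imwrite("pics/c12.png",cv2.resize(im[195:325,200:330],(600,600),interpolation=cv2.INTER_CUBIC))
E
```

```text
16.8 [0.5915288  0.0306552  0.33447448] [ 1.46558044 -0.23409302  3.18843053]
[[0.002, -0.529, -0.849], [0.001, -0.849, 0.529], [-1.0, -0.002, -0.002]]
-121.94913305176101 [-0.04914325 -0.45847977  0.22689633]
```

View pics/w12.png

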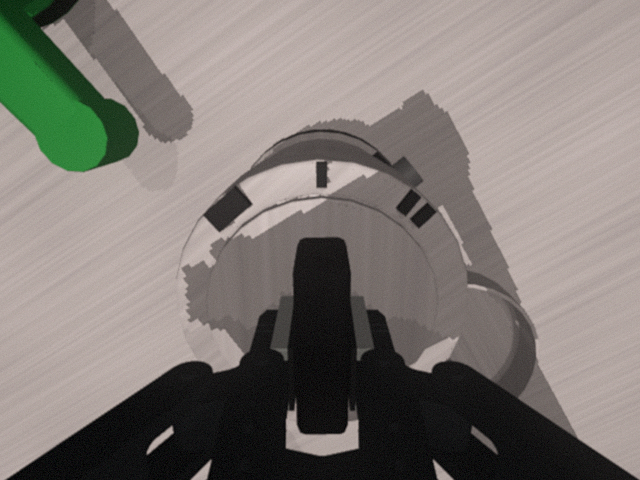

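View pics/c12.png

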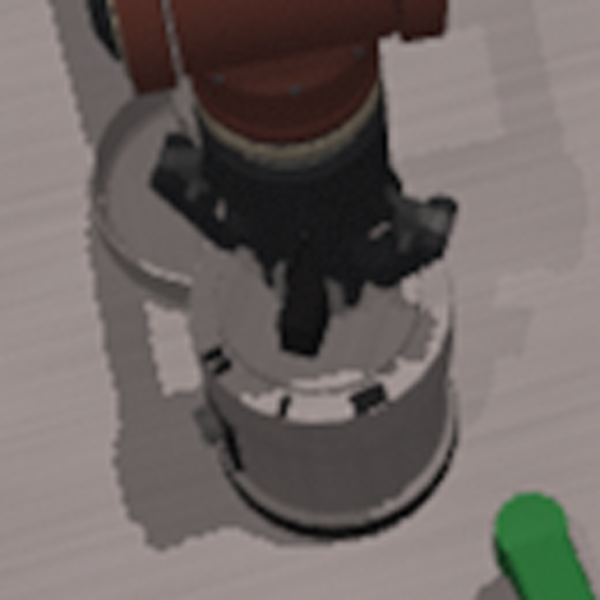

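The bar now points at the single rib (321,174) and has turned 40.05° = 0.70 rad. The gripper is still closed on the lid, and the dish rim in the scene view hasn't moved. Handing in.

```bash
python3 - <<'E'
from station import job_done
print(job_done())
E
```

```text
the job is handed in; nothing more can be done
None
```

I slid the dish under the spout, seated the lid in the grinder, and turned it clockwise to the single rib. The job was handed in at about 17 s with the gripper still closed on the lid. No verdict came back.

- **Dish:** I pushed it along the counter with the two open fingers. It ended about 1 mm from the point under the spout by wrist camera and arm pose. In the scene camera the rim showed about 3 mm away from that. Both are well within the 25 mm limit.
- **Lid seating:** The lid went in with its bar in line with the wide blocks and little contact force. The tool height at rest was 0.3345 m, against 0.3344 m predicted for fully down. The tool is within about 1 mm of the collar axis.
- **Turn:** The tool turned 40.05° (0.70 rad), and the wrist picture shows the bar pointing at the single rib, well short of the double rib. The twist joint itself could not be read.
- **Grip and bystanders:** The gripper opening stayed at 0.20, as when it first closed on the bar. The pepper mill, ramekin and oil bottle looked unmoved in the scene view just before the lid was seated. I did not measure them again at the end.

The only other disagreement was one close-up bar fit with large residuals. I ignored it because two lid-disc measurements agreed with each other.

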